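# Replace the scorched relays in a kiln control box and secure its cover

### The job

The control box of the three-zone kiln lies open on the bench for service. Pull out every scorched brown relay and leave it in the pink bowl, and plug a new white relay fully home in each of the three sockets; then swing the cover shut and, only once it is shut, turn both red turnbuttons square across its edge so that they hold it. Leave the mug, the bisque pot and the screwdriver where they are.

Things in the scene. Friction and masses are not known exactly. Their poses are not given: they have to be found in the camera images.
- control_box: Control box of a three-zone kiln: grey metal box on its back, fixed, open upwards, 260 (x) x 220 (y) x 90 mm high, walls 4 mm. Origin: centre of its underside. x runs along the row of sockets; the cover is hinged on the +y rim; the two turnbuttons are outside the -y wall. A transformer and a terminal strip, up to 39 mm high, stand inside along the +y wall.
- cover (a joint): Cream cover, 260 x 220 x 8 mm, 0.45 kg, keypad and display on its outside; hinge axis along the box's x at point hinge. 0 = shut flat on the rim, grows as it opens; starts standing open at 1.75 to 2.05 rad (stop 2.15). Stiff hinge: it stays where it is left; 1 to 5 N at the free edge moves it.
- hinge (a point): Middle of the cover's hinge line, on the +y rim of the box, 90 mm above the bench. Axes as the box.
- cover_edge (a point): Middle of the cover's free edge, half way through its thickness, 220 mm from the hinge line; moves with the cover. When the cover is shut its axes are those of the box; y points from the free edge to the hinge, z to the outside of the cover.
- button1 (a joint): Turnbutton on a lug of the box, its upright pivot at box x -85 mm, y -124 mm: steel tab (33 mm long end, 14 wide) under a red finger grip 36 x 10 mm, 20 tall, its top 27 mm above the shut cover. 0 = clear, long end along box +x; grows anticlockwise from above; 1.57 (stop) = square across the cover's edge. Starts at -0.2 to 0.3, turns with 0.06 N m, stays put.
- button2 (a joint): The other turnbutton, pivot at box x +85 mm, y -124 mm; same as button1 in all other respects.
- grip1 (a point): Centre of button1's red finger grip; x along the grip (to the tab's long end), y across its 10 mm thickness. It lies 16.5 mm above the shut cover's outer face and 8 mm from the pivot, which is at this point minus 8 mm along its x.
- grip2 (a point): The same point on button2.
- mat: Black rubber mat, 270 x 130 x 2 mm, fixed on the bench; the new relays stand on it. Origin: centre of its underside.
- socket1 (a point): Socket 1 of the row of three in the box (box x -75 mm; y -35 mm): centre of the mouth of a rectangular hole 28 (box x) x 38 (box y) mm, 14 mm deep, 1.5 mm chamfer, in a green socket block 52 x 62 mm whose top is 31 mm above the bench. Axes as the box. May be empty or hold a scorched relay at the start.
- socket2 (a point): Socket 2 of the row of three in the box (box x 0; y -35 mm): centre of the mouth of a rectangular hole 28 (box x) x 38 (box y) mm, 14 mm deep, 1.5 mm chamfer, in a green socket block 52 x 62 mm whose top is 31 mm above the bench. Axes as the box. May be empty or hold a scorched relay at the start.
- socket3 (a point): Socket 3 of the row of three in the box (box x +75 mm; y -35 mm): centre of the mouth of a rectangular hole 28 (box x) x 38 (box y) mm, 14 mm deep, 1.5 mm chamfer, in a green socket block 52 x 62 mm whose top is 31 mm above the bench. Axes as the box. May be empty or hold a scorched relay at the start.
- new1: New plug-in relay: white case 34 (x) x 44 (y) x 32 mm with a blue band, on a black plug foot 26 (x) x 36 (y) x 12 mm; 44 mm tall, about 90 g. Origin: centre of the foot's underside, z up. Starts standing on its foot on the mat. Fits a socket with its x along the box's x, either way round; fully home when the case rests on the socket block, the origin 12 mm below the socket's mouth.
- worn1: Scorched relay with a dark brown case, same shape and size as a new one; lifts straight out; if present it starts plugged fully home in socket 1. One to three of them are present.
- new2: New plug-in relay: white case 34 (x) x 44 (y) x 32 mm with a blue band, on a black plug foot 26 (x) x 36 (y) x 12 mm; 44 mm tall, about 90 g. Origin: centre of the foot's underside, z up. Starts standing on its foot on the mat. Fits a socket with its x along the box's x, either way round; fully home when the case rests on the socket block, the origin 12 mm below the socket's mouth.
- worn2: Scorched relay with a dark brown case, same shape and size as a new one; lifts straight out; if present it starts plugged fully home in socket 2. One to three of them are present.
- new3: New plug-in relay: white case 34 (x) x 44 (y) x 32 mm with a blue band, on a black plug foot 26 (x) x 36 (y) x 12 mm; 44 mm tall, about 90 g. Origin: centre of the foot's underside, z up. Starts standing on its foot on the mat. Fits a socket with its x along the box's x, either way round; fully home when the case rests on the socket block, the origin 12 mm below the socket's mouth.
- worn3: Scorched relay with a dark brown case, same shape and size as a new one; lifts straight out; if present it starts plugged fully home in socket 3. One to three of them are present.
- pink_bowl: Bright pink plastic bowl, open top, 164 mm across the rim, 100 mm across the base, 65 mm high, floor 5 mm, loose (0.3 kg). Origin: centre of its underside. For the scorched relays.
- mug: Bystander: blue ceramic mug, 80 mm wide, 90 mm high. Origin: centre of its underside.
- bisque_pot: Bystander: small bisque-fired pot, pale pink-brown, 90 mm wide, 70 mm high. Origin: centre of its underside.
- screwdriver: Bystander: screwdriver with an orange handle lying on the bench, 200 mm long along its x.
Not all that is in view belongs to the job. What is shaped like the worn3 but purple or turquoise is not meant. What is shaped like the worn2 but purple is not meant.

How it is judged:
On the way, in this order (a step that is already met when the one before it is completed fails the run):
1. with the cover still open, a new relay is fully home in each of the three sockets and every scorched relay lies in the pink bowl (value of joint cover above 0.6 rad and ((horizontal distance between new1 and socket1 below 0.004 m and z of new1 in the frame of socket1 below -0.0095 m and angle between the x axis of new1 and the x axis of control_box, either way round below 0.1 rad and angle between new1's own z axis and vertical below 0.07 rad and linear speed of new1 below 0.05 m/s) or (horizontal distance between new2 and socket1 below 0.004 m and z of new2 in the frame of socket1 below -0.0095 m and angle between the x axis of new2 and the x axis of control_box, either way round below 0.1 rad and angle between new2's own z axis and vertical below 0.07 rad and linear speed of new2 below 0.05 m/s) or (horizontal distance between new3 and socket1 below 0.004 m and z of new3 in the frame of socket1 below -0.0095 m and angle between the x axis of new3 and the x axis of control_box, either way round below 0.1 rad and angle between new3's own z axis and vertical below 0.07 rad and linear speed of new3 below 0.05 m/s)) and ((horizontal distance between new1 and socket2 below 0.004 m and z of new1 in the frame of socket2 below -0.0095 m and angle between the x axis of new1 and the x axis of control_box, either way round below 0.1 rad and angle between new1's own z axis and vertical below 0.07 rad and linear speed of new1 below 0.05 m/s) or (horizontal distance between new2 and socket2 below 0.004 m and z of new2 in the frame of socket2 below -0.0095 m and angle between the x axis of new2 and the x axis of control_box, either way round below 0.1 rad and angle between new2's own z axis and vertical below 0.07 rad and linear speed of new2 below 0.05 m/s) or (horizontal distance between new3 and socket2 below 0.004 m and z of new3 in the frame of socket2 below -0.0095 m and angle between the x axis of new3 and the x axis of control_box, either way round below 0.1 rad and angle between new3's own z axis and vertical below 0.07 rad and linear speed of new3 below 0.05 m/s)) and ((horizontal distance between new1 and socket3 below 0.004 m and z of new1 in the frame of socket3 below -0.0095 m and angle between the x axis of new1 and the x axis of control_box, either way round below 0.1 rad and angle between new1's own z axis and vertical below 0.07 rad and linear speed of new1 below 0.05 m/s) or (horizontal distance between new2 and socket3 below 0.004 m and z of new2 in the frame of socket3 below -0.0095 m and angle between the x axis of new2 and the x axis of control_box, either way round below 0.1 rad and angle between new2's own z axis and vertical below 0.07 rad and linear speed of new2 below 0.05 m/s) or (horizontal distance between new3 and socket3 below 0.004 m and z of new3 in the frame of socket3 below -0.0095 m and angle between the x axis of new3 and the x axis of control_box, either way round below 0.1 rad and angle between new3's own z axis and vertical below 0.07 rad and linear speed of new3 below 0.05 m/s)) and horizontal distance between each of worn1, worn2, worn3 and pink_bowl below 0.075 m and z of worn1 in the frame of pink_bowl between -0.005 and 0.075 m and linear speed of each of worn1, worn2, worn3 below 0.05 m/s and z of worn2 in the frame of pink_bowl between -0.005 and 0.075 m and z of worn3 in the frame of pink_bowl between -0.005 and 0.075 m), for 0.2 s.
2. the cover is shut while both turnbuttons are still clear of it (value of joint cover below 0.05 rad and value of joint each of button1, button2 below 0.9 rad), for 0.2 s.
3. both turnbuttons are turned across the edge of the shut cover (value of joint cover below 0.05 rad and value of joint each of button1, button2 above 1.35 rad), for 0.2 s.
At the end, for the whole second after the job is handed in: Each socket holds a new relay at rest: within 4 mm, at least 9.5 of 12 mm deep, square within 0.10 rad, upright within 0.07. Every scorched relay lies at rest inside the upright pink bowl, its origin under 75 mm up and from the axis. Cover under 0.05 rad; turnbuttons over 1.35 rad (all of step 3 and ((horizontal distance between new1 and socket1 below 0.004 m and z of new1 in the frame of socket1 below -0.0095 m and angle between the x axis of new1 and the x axis of control_box, either way round below 0.1 rad and angle between new1's own z axis and vertical below 0.07 rad and linear speed of new1 below 0.05 m/s) or (horizontal distance between new2 and socket1 below 0.004 m and z of new2 in the frame of socket1 below -0.0095 m and angle between the x axis of new2 and the x axis of control_box, either way round below 0.1 rad and angle between new2's own z axis and vertical below 0.07 rad and linear speed of new2 below 0.05 m/s) or (horizontal distance between new3 and socket1 below 0.004 m and z of new3 in the frame of socket1 below -0.0095 m and angle between the x axis of new3 and the x axis of control_box, either way round below 0.1 rad and angle between new3's own z axis and vertical below 0.07 rad and linear speed of new3 below 0.05 m/s)) and ((horizontal distance between new1 and socket2 below 0.004 m and z of new1 in the frame of socket2 below -0.0095 m and angle between the x axis of new1 and the x axis of control_box, either way round below 0.1 rad and angle between new1's own z axis and vertical below 0.07 rad and linear speed of new1 below 0.05 m/s) or (horizontal distance between new2 and socket2 below 0.004 m and z of new2 in the frame of socket2 below -0.0095 m and angle between the x axis of new2 and the x axis of control_box, either way round below 0.1 rad and angle between new2's own z axis and vertical below 0.07 rad and linear speed of new2 below 0.05 m/s) or (horizontal distance between new3 and socket2 below 0.004 m and z of new3 in the frame of socket2 below -0.0095 m and angle between the x axis of new3 and the x axis of control_box, either way round below 0.1 rad and angle between new3's own z axis and vertical below 0.07 rad and linear speed of new3 below 0.05 m/s)) and ((horizontal distance between new1 and socket3 below 0.004 m and z of new1 in the frame of socket3 below -0.0095 m and angle between the x axis of new1 and the x axis of control_box, either way round below 0.1 rad and angle between new1's own z axis and vertical below 0.07 rad and linear speed of new1 below 0.05 m/s) or (horizontal distance between new2 and socket3 below 0.004 m and z of new2 in the frame of socket3 below -0.0095 m and angle between the x axis of new2 and the x axis of control_box, either way round below 0.1 rad and angle between new2's own z axis and vertical below 0.07 rad and linear speed of new2 below 0.05 m/s) or (horizontal distance between new3 and socket3 below 0.004 m and z of new3 in the frame of socket3 below -0.0095 m and angle between the x axis of new3 and the x axis of control_box, either way round below 0.1 rad and angle between new3's own z axis and vertical below 0.07 rad and linear speed of new3 below 0.05 m/s)) and horizontal distance between each of worn1, worn2, worn3 and pink_bowl below 0.075 m and z of worn1 in the frame of pink_bowl between -0.005 and 0.075 m and linear speed of each of worn1, worn2, worn3 below 0.05 m/s and z of worn2 in the frame of pink_bowl between -0.005 and 0.075 m and z of worn3 in the frame of pink_bowl between -0.005 and 0.075 m and angle between pink_bowl's own z axis and vertical below 0.2 rad); the robot touches nothing.
It fails at once if the mug is moved more than 40 mm (distance of mug from where it was at the start of the episode above 0.04 m).
It fails at once if the bisque pot is moved more than 40 mm (distance of bisque_pot from where it was at the start of the episode above 0.04 m).
It fails at once if the screwdriver is moved more than 40 mm (distance of screwdriver from where it was at the start of the episode above 0.04 m).
Of worn1, worn2, worn3 only 1 to 3 are there at a start; the rules pass over those that are not, and their reading is None.
At some moment in a run one of new1, new2, new3 may be knocked a few centimetres aside while the robot is not near it.
It also fails if it takes over 210 s, if anything falls off the work surface, if the arm or the gripper's body presses on something with over 40 N, if the wrist force passes 120 N, or if a joint passes its speed limit or range.

### The arm

A 6-joint arm with a two-finger parallel gripper is mounted at the origin on the work surface. World frame = base frame: x ahead of the robot, y to its left, z up, the work surface at z = 0. Lengths are in m, angles in rad, forces in N, time in s.
With the tool pointing down it reaches from about 0.4 to 0.825 m from the base axis. Payload 7 kg.
Tool frame: the origin (TCP) lies midway between the tips of the shut fingers; the grasp point (between the pads) lies 19 mm behind it; z points along the fingers, y is the line along which they close (so a half turn about z gives the same grasp; the last joint's range is limited). The gripper opens to 88 mm and grips with 3 to 60 N. Pads are 19 mm wide; open, the fingers measure 130 mm over their backs; the gripper's body (78 mm by 193 mm) begins 47 mm behind the grasp point.
Start: joints at [1.414, 0.359, 0.012, 0, -1.224, -0.288], TCP at [0.29, 0.609, 0.206] pointing down, gripper open.
Joint ranges: [-3.07, 3.07], [-1.43, 2.12], [-1.02, 1.25], [-3.03, 1.67], [-3.05, -0], [-3.03, 3.03]. Speed limits (rad/s): [2.39, 2.39, 3.01, 3.14, 3.14, 3.14].

### API

Orientations are given as a 3x3 rotation matrix whose columns are the frame's x, y, z axes.
In Python, from station import bot gives the robot as it stands.
- The arm moves only by the shell command python3 -m creep 'ROWS'. ROWS is JSON, a list of rows, each a list of 3 entries, a list of its own where there are three numbers: the closure, from -1 (fully open) to 1 (shut), then the shift along the tool's x, y, z in mm, then the turn, a rotation vector about the tool's x, y, z in degrees. A call has 1 to 20 rows; each row is the pose to reach, as a shift and turn from the pose commanded when the call began, along the tool's axes at that moment; what a row does not reach only later rows make up. A row lasts 1/8 s, in which the tool goes at most 62.5 mm and 10.7 degrees, less where a joint would pass 70% of its speed; a pose out of reach is approached as far as the arm can. A call with a gripper value outside its range is refused whole. The fingers move at their own pace and stop on an object; the grip force is fixed at half the most. Time passes only in rows, so rows that repeat a pose let the fingers close. It gives the time, the measured TCP pose, the force, the opening and the grip force at its end, in the units of the state.
- bot.get_obs(): the state, without advancing time (a new reading comes with each control period).
- bot.camera(name): name is "side" or "top" or "wrist"; returns the picture (400x640x3 uint8, red, green, blue); there is no depth.
- bot.camera_info(name): a dict with "fx", "fy", "cx", "cy" (pixels), "rvec" (rotation vector, rad) and "tvec" (3), from world to camera coordinates, as OpenCV has them. Camera axes: x right, y down, z forward; pixel columns grow to the right and rows downward; lengths in m; the calibration is good to about 2 mm. A picture is of the moment at which its call begins: read the wrist's pose just before it. camera_info takes no time and is no camera call; for the wrist camera it gives the pose at the moment of the call.
- bot.close_job(): hands the job in; it is judged then, once.
The state is a dict: "t": time; "joint_positions": joint angles; "qvel": joint speeds; "tau": joint torques, N m; "position": TCP position; "tcp_rot": TCP orientation; "contact_force": force on the tool from outside, world axes, zero at the start; "ft_torque": the same for the moment, N m; "opening": finger opening in m; "grasp_force": force on a finger pad.
Only numpy, scipy, OpenCV 4.12 (cv2) and the standard library are available. Lean on these libraries where they do the work, as an engineer would, in place of code of your own. Each camera call takes 0.05 s, during which the arm holds its last target. There are 200 camera calls.

## Working session

There is one attempt and no reset: what is moved stays moved. The work goes in short steps, Python scripts to look and compute and a shell command to move; the robot and the scene stay as the last step left them, time stands still between calls to the robot, and variables do not carry over. Pictures are saved under pics/ and viewed, at most 14 in all, crops included, and the job is handed in when it is done.

```bash
ls; mkdir -p pics; python3 - <<'E'
from station import bot
import cv2
o=bot.get_obs();print(o)
for n in("top","side"):
    cv2.imwrite(f"pics/{n}0.png",bot.camera(n)[:,:,::-1]);print(n,bot.camera_info(n))
print(bot.camera_info("wrist"))
E
```

```text
pics
{'t': 0.0, 'joint_positions': array([ 1.41408516e+00,  3.59393056e-01,  1.10739331e-02, -3.86533305e-04,
       -1.22407529e+00, -2.88136510e-01]), 'qvel': array([ 0.00227593,  0.00210559,  0.00051254, -0.00015678, -0.00151492,
       -0.00227749]), 'tau': array([-8.31979196e-05, -5.82719564e+01,  2.93053901e+01,  6.99709877e+00,
        7.01659505e-03, -1.52853718e-04]), 'position': array([0.29023486, 0.60884776, 0.20511872]), 'tcp_rot': array([[ 9.02619600e-01, -4.30438715e-01, -6.08486448e-04],
       [-4.30439132e-01, -9.02618323e-01, -1.52173849e-03],
       [ 1.05784144e-04,  1.63546737e-03, -9.99998657e-01]]), 'contact_force': array([-0.17487457,  0.16799155,  0.80796805]), 'ft_torque': array([0.01308311, 0.022682  , 0.03941523]), 'grasp_force': 0.0, 'opening': 0.08786874999522394}
top {'fx': 375.6962052201829, 'fy': 375.6962052201829, 'cx': 322.1380310329191, 'cy': 198.104703610048, 'rvec': array([ 2.21840551, -1.98084143,  0.20767369]), 'tvec': array([-0.05043897,  0.56173116,  0.95620487])}
side {'fx': 493.5705212056237, 'fy': 493.5705212056237, 'cx': 321.64979145970335, 'cy': 197.66289641005162, 'rvec': array([ 2.22915819, -0.75129171,  0.30754891]), 'tvec': array([-0.44340905,  0.30878899,  1.08894546])}
{'fx': 330.69692259316815, 'fy': 330.69692259316815, 'cx': 316.1621758667714, 'cy': 195.4791392887128, 'rvec': array([-1.58342935,  2.50762146,  0.36002928]), 'tvec': array([ 0.67472414, -0.03426873,  0.39061836])}
```

View pics/top0.png

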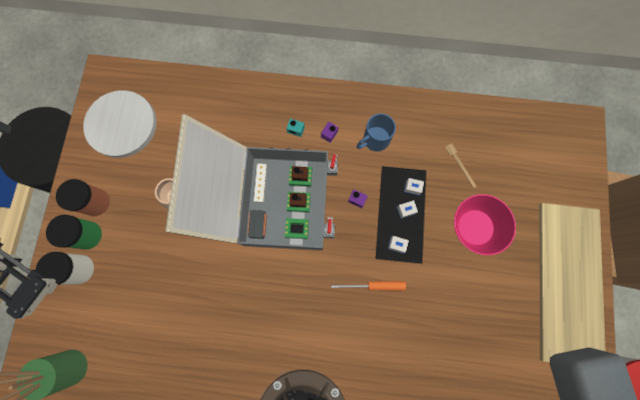

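View pics/side0.png

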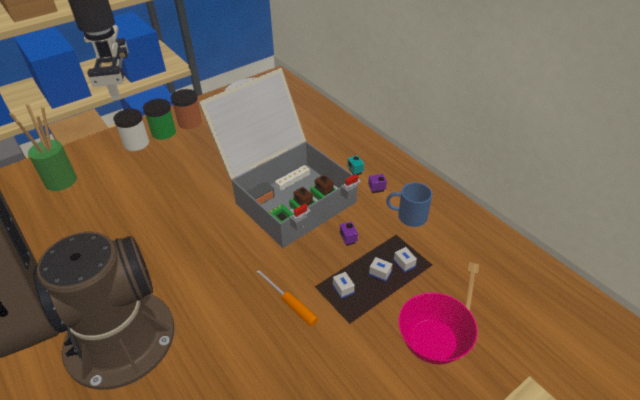

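```bash
cat > h.py <<'E'
from station import bot
import cv2, numpy as np
from scipy.spatial.transform import Rotation as Rn
def info(n):
    i=bot.camera_info(n);K=np.array([[i['fx'],0,i['cx']],[0,i['fy'],i['cy']],[0,0,1]])
    return K,cv2.Rodrigues(np.array(i['rvec']))[0],np.array(i['tvec'])
def ray(I,uv):
    K,R,t=I;d=R.T@np.linalg.inv(K)@np.array([uv[0],uv[1],1.]);return -R.T@t,d
def at_z(I,uv,z):
    c,d=ray(I,uv);return c+d*(z-c[2])/d[2]
def proj(I,P):
    K,R,t=I;return cv2.projectPoints(np.atleast_2d(np.float64(P)),cv2.Rodrigues(R)[0],t,K,None)[0][:,0]
def tri(obs):
    A=np.zeros((3,3));b=np.zeros(3)
    for I,uv in obs:
        c,d=ray(I,uv);d/=np.linalg.norm(d);M=np.eye(3)-np.outer(d,d);A+=M;b+=M@c
    return np.linalg.solve(A,b)
def snap(n,name=None):
    I=info(n);im=bot.camera(n)[:,:,::-1].copy()
    if name: cv2.imwrite(f"pics/{name}.png",im)
    return I,im
def blobs(im,lo,hi,amin=20):
    m=cv2.inRange(cv2.cvtColor(im,cv2.COLOR_BGR2HSV),np.array(lo),np.array(hi))
    n,l,s,c=cv2.connectedComponentsWithStats(m)
    return [(c[k].round(1),s[k,4],l==k) for k in range(1,n) if s[k,4]>=amin]
def go(p=None,yaw=None):
    """shift (mm) and turn (deg) in tool axes to reach TCP p with tool down and tool y-axis at yaw deg in world (mod 180)"""
    o=bot.get_obs();R=o['tcp_rot'];q=o['position']
    if p is None:p=q
    y0=np.degrees(np.arctan2(R[1,1],R[0,1]))
    if yaw is None:yaw=y0
    for k in(0,1):
        a=np.radians((yaw-y0+90)%180-90+y0+180*k)
        y=np.array([np.cos(a),np.sin(a),0]);z=np.array([0,0,-1.]);T=np.c_[np.cross(y,z),y,z]
        rv=Rn.from_matrix(R.T@T).as_rotvec(degrees=True)
        if k==0: print("pos",q.round(4),"yaw %.1f"%y0,"j6 %.2f"%o['joint_positions'][5],"t %.1f"%o['t'],"shift",(R.T@(np.array(p)-q)*1000).round(1),"turn",rv.round(1))
        else: print("   or turn",rv.round(1))
E
python3 - <<'E'
from h import *
T,a=snap("top");S,b=snap("side")
for nm,uv,z in[("worn3",(299,172),.063),("worn2",(298,197),.063),("s1",(297,228),.031),("g1",(329,226),.11),("g2",(333,160),.11),("n_a",(415,184),.046),("n_b",(407,208),.046),("n_c",(399,243),.046),("bowl",(485,224),.065),("mug",(380,130),.09),("hingeL",(240,241),.09),("hingeR",(246,149),.09),("cL",(323,247),.09),("cR",(327,151),.09),("edge1",(168,232),.3),("edge2",(183,117),.3),("purple",(358,198),.044),("sd",(388,286),.02),("pot",(165,190),.07),("hook",(460,160),.0)]:
    print(nm,at_z(T,uv,z).round(3))
print([ (c,s) for c,s,_ in blobs(a,(0,180,120),(6,255,255))],[ (c,s) for c,s,_ in blobs(b,(0,180,120),(6,255,255))])
E
```

```text
worn3 [0.629 0.084 0.063]
worn2 [0.559 0.078 0.063]
s1 [0.479 0.073 0.031]
g1 [ 0.483 -0.014  0.11 ]
g2 [ 0.658 -0.005  0.11 ]
n_a [ 0.635 -0.237  0.046]
n_b [ 0.565 -0.219  0.046]
n_c [ 0.468 -0.204  0.046]
bowl [ 0.542 -0.423  0.065]
mug [ 0.764 -0.123  0.09 ]
hingeL [0.422 0.209 0.09 ]
hingeR [0.669 0.232 0.09 ]
cL [ 0.431 -0.004  0.09 ]
cR [0.688 0.014 0.09 ]
edge1 [0.408 0.307 0.3  ]
edge2 [0.656 0.325 0.3  ]
purple [ 0.579 -0.084  0.044]
sd [ 0.353 -0.188  0.02 ]
pot [0.536 0.436 0.07 ]
hook [ 0.735 -0.373  0.   ]
[(array([332.6, 160.8]), np.int32(27)), (array([328.9, 225.7]), np.int32(27))] [(array([351.6, 179.2]), np.int32(74)), (array([300.4, 209.3]), np.int32(81))]
```

```bash
python3 - <<'E'
from h import *
I=info("wrist");o=bot.get_obs();R=o['tcp_rot']
print("cam in tool",R.T@(-I[1].T@I[2]-o['position']),"axes",(R.T@I[1].T).round(3))
go((.5,-.0,.42),-176)
E
```

```text
cam in tool [ 0.07698166 -0.00072231 -0.17792723] axes [[ 0.001 -0.959 -0.283]
 [ 1.     0.001  0.001]
 [-0.    -0.283  0.959]]
pos [0.2903 0.609  0.2055] yaw -115.5 j6 -0.29 t 0.2 shift [ 451.4  459.7 -214. ] turn [ 0.1 -0.  60.5]
   or turn [ 0.000e+00  1.000e-01 -1.195e+02]
```

```bash
python3 -m creep '[[-1,[0,0,-214],[0,0,0]],[-1,[0,0,-214],[0,0,0]],[-1,[0,0,-214],[0,0,0]],[-1,[0,0,-214],[0,0,0]],[-1,[450,460,-214],[0,0,60]],[-1,[450,460,-214],[0,0,60]],[-1,[450,460,-214],[0,0,60]],[-1,[450,460,-214],[0,0,60]],[-1,[450,460,-214],[0,0,60]],[-1,[450,460,-214],[0,0,60]],[-1,[450,460,-214],[0,0,60]],[-1,[450,460,-214],[0,0,60]],[-1,[450,460,-214],[0,0,60]],[-1,[450,460,-214],[0,0,60]],[-1,[450,460,-214],[0,0,60]],[-1,[450,460,-214],[0,0,60]],[-1,[450,460,-214],[0,0,60]],[-1,[450,460,-214],[0,0,60]],[-1,[450,460,-214],[0,0,60]],[-1,[450,460,-214],[0,0,60]]]'
python3 - <<'E'
from h import *
snap("wrist","w1"); go((.55,0,.42),-176)
E
```

```text
t: 2.7
position: [0.4987, 0.0009, 0.4202]
tcp_rot: [[0.08, -0.997, 0.0], [-0.997, -0.08, 0.0], [-0.0, -0.0, -1.0]]
contact_force: [-0.2, -0.8, -0.4]
opening: 0.0875
grasp_force: 0.0
pos [0.4987 0.0008 0.4201] yaw -175.4 j6 -0.32 t 2.8 shift [  4.9 -51.1   0.1] turn [-0.   0.   0.6]
   or turn [  -0.    -0.  -179.4]
```

View pics/w1.png

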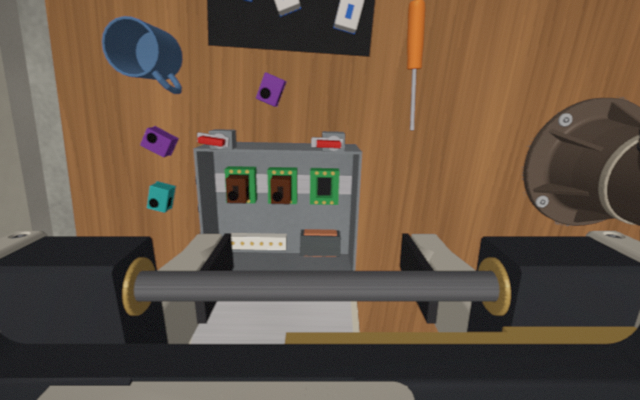

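```bash
python3 -m creep '[[-1,[-30,-50,200],[0,0,0]],[-1,[-30,-50,200],[0,0,0]],[-1,[-30,-50,200],[0,0,0]],[-1,[-30,-50,200],[0,0,0]],[-1,[-30,-50,200],[0,0,0]],[-1,[-30,-50,200],[0,0,0]]]'
python3 - <<'E'
from h import *
I,im=snap("wrist","w2");np.savez("w2.npz",K=I[0],R=I[1],t=I[2])
E
python3 -m creep '[[-1,[30,-20,40],[0,0,0]],[-1,[30,-20,40],[0,0,0]],[-1,[30,-20,40],[0,0,0]]]'
python3 - <<'E'
from h import *
I,im=snap("wrist","w3");np.savez("w3.npz",K=I[0],R=I[1],t=I[2])
cv2.imwrite("pics/w23.png",np.hstack([cv2.imread("pics/w2.png")[:340,:400],cv2.imread("pics/w3.png")[:340,:400]]) if 0 else np.vstack([cv2.imread("pics/w2.png")[:300],im[:300]]))
E
```

```text
t: 3.5
position: [0.5468, 0.0344, 0.2215]
tcp_rot: [[0.079, -0.997, 0.002], [-0.997, -0.079, 0.0], [-0.0, -0.002, -1.0]]
contact_force: [0.1, 0.2, 1.0]
opening: 0.0878
grasp_force: 0.0
t: 3.92
position: [0.5691, 0.0059, 0.1815]
tcp_rot: [[0.078, -0.997, 0.002], [-0.997, -0.078, 0.0], [-0.0, -0.002, -1.0]]
contact_force: [0.4, 0.3, -0.1]
opening: 0.088
grasp_force: 0.0
```

View pics/w23.png

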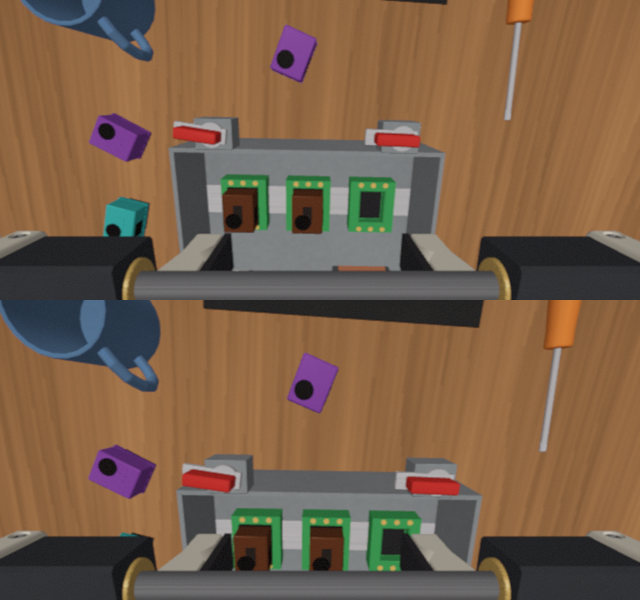

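```bash
python3 - <<'E'
import cv2
im=cv2.imread("pics/w2.png")[115:240,170:445]
cv2.imwrite("pics/w2c.png",cv2.resize(im,None,fx=2.9,fy=2.9,interpolation=cv2.INTER_CUBIC))
E
```

```text
(no output)
```

View pics/w2c.png

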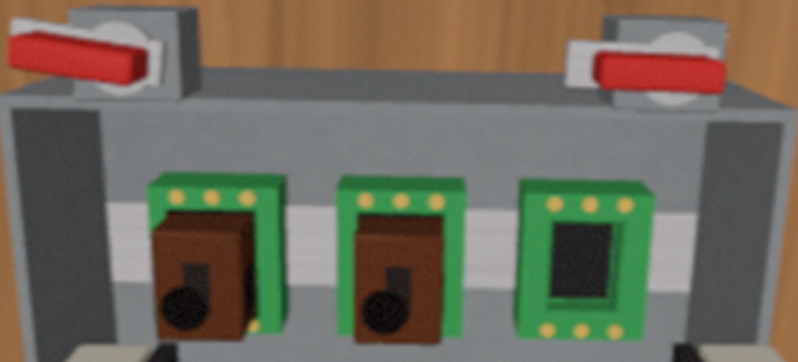

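```bash
python3 - <<'E'
from h import *
def ld(n):
    d=np.load(n+".npz");return d['K'],d['R'],d['t']
A=ld("w2");B=ld("w3");T=info("top");S=info("side")
c=lambda x,y:(170+x/2.9,115+y/2.9)
def m(ps,z):return np.mean([at_z(A,c(*p),z) for p in ps],axis=0)
f=[m([p],.031)[:2] for p in[(177,197),(212,197),(247,197),(366,201),(401,201),(437,201),(555,205),(590,205),(625,205)]]
bk=[m([p],.031)[:2] for p in[(547,330),(581,331),(615,331)]]
f=np.array(f);bk=np.array(bk);print(f.round(4),bk.round(4))
v=f[:3].mean(0)-f[6:].mean(0);print("yaw",np.degrees(np.arctan2(v[1],v[0])),"len",np.linalg.norm(v))
print("s1",(f[6:].mean(0)+bk.mean(0))/2,"contact dir",bk.mean(0)-f[6:].mean(0))
for nm,q in(("worn2",[(355,233),(442,233),(440,343),(354,341)]),("worn3",[(154,228),(252,228),(248,340),(157,338)])):print(nm,m(q,.063).round(4),[m([x],.063)[:2].round(4) for x in q])
ims=[cv2.imread("pics/w2.png"),cv2.imread("pics/w3.png")]
r=[sorted([(b[0][0],b[0][1],b[1]) for b in blobs(i,(0,180,100),(6,255,255),200)]) for i in ims];print(r)
for k in(0,1):print("grip",2-k,tri([(A,r[0][k][:2]),(B,r[1][k][:2])]).round(4))
print("rim corners",[at_z(A,c(*p),.09).round(4) for p in[(5,103),(785,115)]])
# height of worn tops: wrist vs side/top views
for nm,q in (("worn2",(397,285)),("worn3",(202,285))):
    P=at_z(A,c(*q),.063);print(nm,"reproj top",proj(T,P).round(1),"side",proj(S,P).round(1))
for n,X in(("top",T),("side",S)):
    im=cv2.imread(f"pics/{n}0.png");print(n,[(b[0],b[1]) for b in blobs(im,(3,120,20),(14,255,110),30) if 160<b[0][1]<215])
E
```

```text
[[0.644  0.0595]
 [0.6302 0.0584]
 [0.6163 0.0573]
 [0.5693 0.0552]
 [0.5554 0.054 ]
 [0.5412 0.0529]
 [0.4944 0.0508]
 [0.4805 0.0497]
 [0.4667 0.0485]] [[0.4914 0.104 ]
 [0.4773 0.1033]
 [0.4634 0.1022]]
yaw 3.3461412047363064 len 0.14987954206051546
s1 [0.47894679 0.07641096] contact dir [-0.00318816  0.05349776]
worn2 [0.554  0.0793 0.063 ] [array([0.5711, 0.0591]), array([0.5394, 0.0566]), array([0.5365, 0.0999]), array([0.569 , 0.1017])]
worn3 [0.6263 0.0836 0.063 ] [array([0.6444, 0.0631]), array([0.6087, 0.0603]), array([0.6089, 0.1045]), array([0.6433, 0.1064])]
[[(np.float64(195.5), np.float64(134.5), np.int32(558)), (np.float64(396.9), np.float64(139.7), np.int32(497))], [(np.float64(207.7), np.float64(180.3), np.int32(787)), (np.float64(432.1), np.float64(185.5), np.int32(755))]]
grip 2 [ 0.6535 -0.0038  0.1156]
grip 1 [ 0.482  -0.0128  0.1133]
rim corners [array([0.6852, 0.0164, 0.09  ]), array([4.331e-01, 1.000e-04, 9.000e-02])]
worn2 reproj top [[297.9 198.6]] side [[303.8 192.9]]
worn3 reproj top [[299.1 172.7]] side [[323.8 180.8]]
top [(array([300. , 173.4]), np.int32(139)), (array([ 90.5, 208.8]), np.int32(212)), (array([298.1, 200. ]), np.int32(142))]
side [(array([325.1, 184.8]), np.int32(158)), (array([304.1, 197. ]), np.int32(148))]
```

```bash
python3 - <<'E'
from h import *
go((.5537,.0807,.11),3.4);go((.5537,.0807,.038),3.4)
E
```

```text
pos [0.5692 0.0062 0.1818] yaw -175.5 j6 -0.28 t 4.0 shift [-75.5   9.8  71.8] turn [-0.2  0.   1.1]
   or turn [  -0.    -0.2 -178.9]
pos [0.5692 0.0062 0.1818] yaw -175.5 j6 -0.28 t 4.0 shift [-75.5  10.  143.8] turn [-0.2  0.   1.1]
   or turn [  -0.    -0.2 -178.9]
```

```bash
python3 -m creep '[[-0.36,[-75.5,10,0],[0,0,1.1]],[-0.36,[-75.5,10,0],[0,0,1.1]],[-0.36,[-75.5,10,60],[0,0,1.1]],[-0.36,[-75.5,10,95],[0,0,1.1]],[-0.36,[-75.5,10,95],[0,0,1.1]],[-0.36,[-75.5,10,95],[0,0,1.1]]]'
python3 - <<'E'
from h import *
go((.5537,.0807,.038),3.4)
E
```

```text
t: 4.72
position: [0.554, 0.081, 0.0872]
tcp_rot: [[0.06, -0.998, 0.003], [-0.998, -0.06, 0.001], [-0.001, -0.003, -1.0]]
contact_force: [0.2, 0.4, 0.5]
opening: 0.0599
grasp_force: 0.0
pos [0.554  0.081  0.0872] yaw -176.5 j6 -0.44 t 4.7 shift [ 0.3  0.4 49.2] turn [-0.2  0.   0.1]
   or turn [  -0.    -0.3 -179.9]
```

Descend, grip, lift.

```bash
python3 -m creep '[[-0.36,[0,0,30],[0,0,0]],[-0.36,[0,0,49],[0,0,0]],[-0.36,[0,0,49],[0,0,0]],[0.6,[0,0,49],[0,0,0]],[0.6,[0,0,49],[0,0,0]],[0.6,[0,0,49],[0,0,0]],[0.6,[0,0,49],[0,0,0]],[0.6,[0,0,49],[0,0,0]]]'
python3 -m creep '[[0.6,[0,0,-20],[0,0,0]],[0.6,[0,0,-60],[0,0,0]],[0.6,[0,0,-130],[0,0,0]],[0.6,[0,0,-150],[0,0,0]],[0.6,[0,0,-150],[0,0,0]]]'
python3 - <<'E'
from h import *
go((.545,-.42,.24),3.4)
T,a=snap("top");print([(b[0],b[1]) for b in blobs(a,(160,150,100),(176,255,255),300)])
E
```

```text
t: 5.72
position: [0.5531, 0.0806, 0.0368]
tcp_rot: [[0.06, -0.998, 0.001], [-0.998, -0.06, 0.0], [-0.0, -0.001, -1.0]]
contact_force: [-0.9, 0.1, 6.8]
opening: 0.0335
grasp_force: 30.0
t: 6.35
position: [0.5538, 0.081, 0.1886]
tcp_rot: [[0.06, -0.998, 0.004], [-0.998, -0.06, 0.002], [-0.002, -0.004, -1.0]]
contact_force: [-0.2, -0.5, -0.8]
opening: 0.0333
grasp_force: 30.0
pos [0.5538 0.081  0.1886] yaw -176.6 j6 -0.44 t 6.3 shift [499.4  38.4 -52.4] turn [-0.2  0.1  0. ]
   or turn [  -0.2   -0.4 -180. ]
[(array([484.4, 224.4]), np.int32(2888))]
```

```bash
python3 -m creep '[[0.6,[476,41,0],[0,0,0]],[0.6,[476,41,0],[0,0,0]],[0.6,[476,41,0],[0,0,0]],[0.6,[476,41,0],[0,0,0]],[0.6,[476,41,0],[0,0,0]],[0.6,[476,41,0],[0,0,0]],[0.6,[476,41,0],[0,0,0]],[0.6,[476,41,0],[0,0,0]],[0.6,[476,41,0],[0,0,0]],[0.6,[476,41,60],[0,0,0]],[0.6,[476,41,100],[0,0,0]],[0.6,[476,41,130],[0,0,0]],[0.6,[476,41,148],[0,0,0]],[0.6,[476,41,148],[0,0,0]],[0.6,[476,41,148],[0,0,0]],[-0.02,[476,41,148],[0,0,0]],[-0.02,[476,41,148],[0,0,0]],[-0.02,[476,41,148],[0,0,0]],[-0.02,[476,41,100],[0,0,0]],[-0.02,[476,41,40],[0,0,0]]]'
python3 -m creep '[[-0.4,[0,0,-40],[0,0,0]],[-0.4,[-150,0,-60],[0,0,0]],[-0.4,[-150,0,-60],[0,0,0]],[-0.4,[-150,0,-60],[0,0,0]]]'
python3 - <<'E'
from h import *
I,im=snap("wrist","b1");np.savez("b1.npz",K=I[0],R=I[1],t=I[2]);go()
E
```

```text
t: 8.9
position: [0.539, -0.3968, 0.146]
tcp_rot: [[0.059, -0.998, -0.003], [-0.998, -0.059, 0.001], [-0.001, 0.003, -1.0]]
contact_force: [1.6, -0.1, 1.1]
opening: 0.0448
grasp_force: 0.0
t: 9.4
position: [0.531, -0.2451, 0.2074]
tcp_rot: [[0.061, -0.998, 0.002], [-0.998, -0.061, 0.0], [0.0, -0.002, -1.0]]
contact_force: [0.7, -0.0, -0.0]
opening: 0.0609
grasp_force: 0.0
pos [ 0.5311 -0.2437  0.2078] yaw -176.5 j6 0.16 t 9.4 shift [0. 0. 0.] turn [-0.2  0.   0. ]
   or turn [  -0.    -0.2 -180. ]
```

View pics/b1.png

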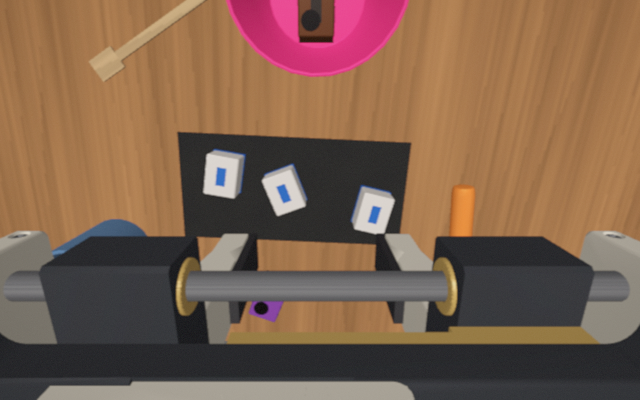

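```bash
python3 - <<'E'
from h import *
go((.6285,.0852,.038),3.4)
E
```

```text
pos [ 0.5311 -0.2437  0.2078] yaw -176.5 j6 0.16 t 9.4 shift [-322.2 -117.1  170.2] turn [-0.2  0.   0.1]
   or turn [  -0.    -0.2 -179.9]
```

```bash
python3 -m creep '[[-0.36,[-322,-117,10],[0,0,0]],[-0.36,[-322,-117,10],[0,0,0]],[-0.36,[-322,-117,10],[0,0,0]],[-0.36,[-322,-117,10],[0,0,0]],[-0.36,[-322,-117,10],[0,0,0]],[-0.36,[-322,-117,10],[0,0,0]],[-0.36,[-322,-117,10],[0,0,0]],[-0.36,[-322,-117,60],[0,0,0]],[-0.36,[-322,-117,110],[0,0,0]],[-0.36,[-322,-117,110],[0,0,0]],[-0.36,[-322,-117,110],[0,0,0]]]'
python3 - <<'E'
from h import *
go((.6285,.0852,.038),3.4)
E
```

```text
t: 10.82
position: [0.63, 0.0805, 0.0981]
tcp_rot: [[0.06, -0.998, 0.002], [-0.998, -0.06, -0.0], [0.0, -0.002, -1.0]]
contact_force: [0.4, -0.0, 1.0]
opening: 0.0599
grasp_force: 0.0
pos [0.63   0.0805 0.0981] yaw -176.6 j6 -0.38 t 10.8 shift [-4.8  1.3 60.1] turn [-0.1 -0.   0. ]
   or turn [   0.    -0.2 -180. ]
```

```bash
python3 -m creep '[[-0.36,[-5,1.3,0],[0,0,0]],[-0.36,[-5,1.3,40],[0,0,0]],[-0.36,[-5,1.3,60],[0,0,0]],[-0.36,[-5,1.3,60],[0,0,0]],[0.6,[-5,1.3,60],[0,0,0]],[0.6,[-5,1.3,60],[0,0,0]],[0.6,[-5,1.3,60],[0,0,0]],[0.6,[-5,1.3,60],[0,0,0]],[0.6,[-5,1.3,60],[0,0,0]]]'
python3 -m creep '[[0.6,[0,0,-20],[0,0,0]],[0.6,[0,0,-60],[0,0,0]],[0.6,[0,0,-120],[0,0,0]],[0.6,[0,0,-150],[0,0,0]],[0.6,[0,0,-150],[0,0,0]],[0.6,[0,0,-150],[0,0,0]],[0.6,[0,0,-150],[0,0,0]]]'
python3 - <<'E'
from h import *
d=np.load("b1.npz");B=(d['K'],d['R'],d['t']);im=cv2.imread("pics/b1.png")
for uv in[(223,177),(285,193),(374,212)]:
    print(at_z(B,uv,.046).round(4))
for b in blobs(im,(0,0,150),(180,70,255),300):
    if b[0][1]<225 and b[0][1]>140:print(b[0],b[1],cv2.minAreaRect(np.argwhere(b[2])[:,::-1].astype(np.float32)))
print("bowl near rim",at_z(B,(317,75),.065))
go((.541,-.447,.040),3.4)
E
```

```text
t: 11.95
position: [0.6277, 0.0861, 0.037]
tcp_rot: [[0.06, -0.998, 0.001], [-0.998, -0.06, 0.0], [-0.0, -0.001, -1.0]]
contact_force: [-1.6, 0.9, 6.0]
opening: 0.0336
grasp_force: 30.0
t: 12.82
position: [0.6262, 0.0856, 0.1844]
tcp_rot: [[0.059, -0.998, -0.003], [-0.998, -0.059, -0.001], [0.001, 0.003, -1.0]]
contact_force: [0.1, -0.6, -1.4]
opening: 0.0332
grasp_force: 30.0
[ 0.6296 -0.2355  0.046 ]
[ 0.5639 -0.222   0.046 ]
[ 0.4667 -0.2066  0.046 ]
[221.3 173.2] 1287 ((221.3159942626953, 173.5120086669922), (36.40319061279297, 44.363590240478516), 10.30484676361084)
[283.  190.2] 1226 ((282.8246154785156, 190.50308227539062), (43.65489959716797, 33.614830017089844), 70.55996704101562)
[372.3 210.1] 1308 ((372.6511535644531, 210.9793701171875), (35.19204330444336, 43.897117614746094), 16.189205169677734)
bowl near rim [ 0.53715592 -0.34125637  0.065     ]
pos [0.6262 0.0856 0.1844] yaw -176.6 j6 -0.38 t 12.8 shift [526.5 116.3 145.1] turn [ 0.2 -0.   0. ]
   or turn [ 1.0e-01  2.0e-01 -1.8e+02]
```

```bash
python3 -m creep '[[0.6,[526,116,0],[0,0,0]],[0.6,[526,116,0],[0,0,0]],[0.6,[526,116,0],[0,0,0]],[0.6,[526,116,0],[0,0,0]],[0.6,[526,116,0],[0,0,0]],[0.6,[526,116,0],[0,0,0]],[0.6,[526,116,0],[0,0,0]],[0.6,[526,116,0],[0,0,0]],[0.6,[526,116,0],[0,0,0]],[0.6,[526,116,0],[0,0,0]],[0.6,[526,116,50],[0,0,0]],[0.6,[526,116,100],[0,0,0]],[0.6,[526,116,145],[0,0,0]],[0.6,[526,116,145],[0,0,0]],[0.6,[526,116,145],[0,0,0]],[-0.02,[526,116,145],[0,0,0]],[-0.02,[526,116,145],[0,0,0]],[-0.02,[526,116,145],[0,0,0]],[-0.02,[526,116,100],[0,0,0]],[-0.02,[526,116,40],[0,0,0]]]'
python3 -m creep '[[-0.4,[0,0,-40],[0,0,0]],[-0.4,[-150,0,-60],[0,0,0]],[-0.4,[-150,0,-60],[0,0,0]],[-0.4,[-150,0,-60],[0,0,0]],[-0.4,[-150,0,-60],[0,0,0]],[-0.4,[-150,0,-60],[0,0,0]],[-0.4,[-150,0,-60],[0,0,0]]]'
python3 - <<'E'
from h import *
I,im=snap("wrist","b2");np.savez("b2.npz",K=I[0],R=I[1],t=I[2]);go()
E
```

```text
t: 15.32
position: [0.5416, -0.4456, 0.1458]
tcp_rot: [[0.059, -0.998, -0.003], [-0.998, -0.059, 0.002], [-0.002, 0.003, -1.0]]
contact_force: [1.5, -0.3, 1.4]
opening: 0.0449
grasp_force: 0.0
t: 16.2
position: [0.5335, -0.2972, 0.2057]
tcp_rot: [[0.059, -0.998, -0.001], [-0.998, -0.059, 0.0], [-0.0, 0.001, -1.0]]
contact_force: [-0.4, 0.3, -0.6]
opening: 0.0612
grasp_force: 0.0
pos [ 0.5335 -0.2972  0.2056] yaw -176.7 j6 0.25 t 16.2 shift [0. 0. 0.] turn [ 0.  0. -0.]
   or turn [ 0.0e+00 -1.0e-01  1.8e+02]
```

View pics/b2.png

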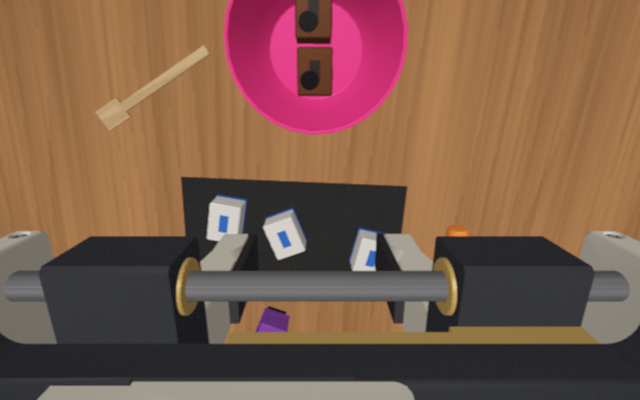

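```bash
cat >> h.py <<'E'
def news(I,im,z=.046,show=True):
    """blue labels on white relays -> centre, yaw of long (44mm, y) axis; also white-top quad"""
    out=[]
    hsv=cv2.cvtColor(im,cv2.COLOR_BGR2HSV)
    W=cv2.inRange(hsv,np.array((0,0,110)),np.array((180,60,255)))
    for c,s,m in blobs(im,(104,150,100),(120,255,255),25):
        u,v=int(c[0]),int(c[1])
        ring=cv2.dilate(m.astype(np.uint8),np.ones((9,9)))-cv2.dilate(m.astype(np.uint8),np.ones((3,3)))
        if (W[ring>0]>0).mean()<.7: continue
        pts=np.argwhere(m)[:,::-1]
        P=np.array([at_z(I,p,z)[:2] for p in pts]);C=at_z(I,c,z)
        w,V=np.linalg.eigh(np.cov((P-P.mean(0)).T));a=np.degrees(np.arctan2(V[1,1],V[0,1]))%180
        out.append((c,s,C,a))
        if show:print("label px",c,s,"pos",C.round(4),"long-axis yaw %.1f"%a,"sd mm",(np.sqrt(w)*1000).round(1))
    return out
E
python3 - <<'E'
from h import *
ob=[]
for n in("b1","b2"):
    d=np.load(n+".npz");I=(d['K'],d['R'],d['t']);im=cv2.imread(f"pics/{n}.png");print(n);ob.append((I,news(I,im)))
for a in ob[0][1]:
    b=min(ob[1][1],key=lambda q:np.linalg.norm(q[2]-a[2]));print("tri",tri([(ob[0][0],a[0]),(ob[1][0],b[0])]).round(4))
im=cv2.imread("pics/b1.png")[135:245,175:415]
cv2.imwrite("pics/b1c.png",cv2.resize(im,None,fx=3.3,fy=3.3,interpolation=cv2.INTER_CUBIC))
E
```

```text
b1
label px [220.3 176.4] 112 pos [ 0.6324 -0.2359  0.046 ] long-axis yaw 82.9 sd mm [2.1 5. ]
label px [283.4 193.2] 106 pos [ 0.5656 -0.2217  0.046 ] long-axis yaw 114.1 sd mm [2.1 5.1]
label px [374.  214.4] 102 pos [ 0.4664 -0.2039  0.046 ] long-axis yaw 80.0 sd mm [2.1 5.2]
b2
label px [222.9 223.7] 97 pos [ 0.6325 -0.2359  0.046 ] long-axis yaw 84.3 sd mm [2.  5.1]
label px [283.8 238.9] 92 pos [ 0.5656 -0.2218  0.046 ] long-axis yaw 114.3 sd mm [2.1 5. ]
tri [ 0.6324 -0.236   0.0463]
tri [ 0.5656 -0.2215  0.0453]
tri [ 0.5358 -0.3283  0.3385]
```

View pics/b1c.png

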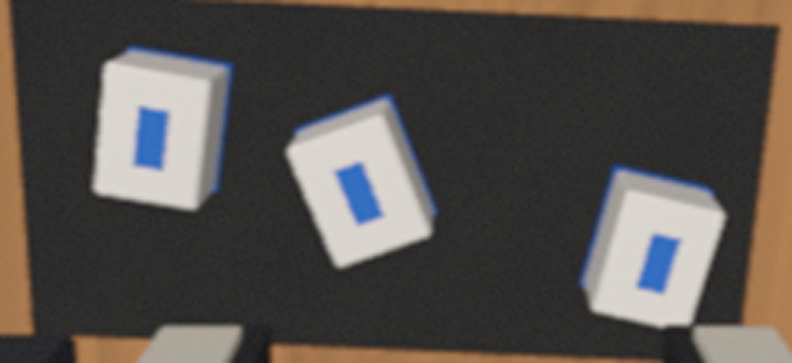

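```bash
python3 - <<'E'
from h import *
go((.5656,-.2217,.09),24.2);go((.5656,-.2217,.021),24.2)
E
```

```text
pos [ 0.5335 -0.2972  0.2056] yaw -176.7 j6 0.25 t 16.2 shift [-73.5 -36.5 115.6] turn [  0.    0.  -20.9]
   or turn [ 0.000e+00 -1.000e-01  1.591e+02]
pos [ 0.5335 -0.2972  0.2056] yaw -176.7 j6 0.25 t 16.2 shift [-73.5 -36.6 184.6] turn [  0.    0.  -20.9]
   or turn [ 0.000e+00 -1.000e-01  1.591e+02]
```

```bash
python3 -m creep '[[-0.09,[-73.5,-36.5,40],[0,0,-21]],[-0.09,[-73.5,-36.5,40],[0,0,-21]],[-0.09,[-73.5,-36.5,80],[0,0,-21]],[-0.09,[-73.5,-36.5,116],[0,0,-21]],[-0.09,[-73.5,-36.5,116],[0,0,-21]],[-0.09,[-73.5,-36.5,116],[0,0,-21]],[-0.09,[-73.5,-36.5,116],[0,0,-21]]]'
python3 - <<'E'
from h import *
T,a=snap("top");print([b[0] for b in blobs(a,(104,120,100),(120,255,255),3) if 370<b[0][0]<430]);print(proj(T,[(.6324,-.236,.046),(.5656,-.2217,.046),(.4664,-.2039,.046)]).round(1))
go((.5656,-.2217,.021),24.2)
E
```

```text
t: 17.12
position: [0.5669, -0.2213, 0.0919]
tcp_rot: [[0.413, -0.911, 0.003], [-0.911, -0.413, -0.001], [0.002, -0.002, -1.0]]
contact_force: [0.8, 0.2, 0.1]
opening: 0.0477
grasp_force: 0.0
[array([408.4, 207.8]), array([398.6, 243.4])]
[[414.7 185. ]
 [407.9 208. ]
 [398.8 243.6]]
pos [ 0.5668 -0.2212  0.0917] yaw -155.6 j6 0.48 t 17.2 shift [-0.1  1.4 70.7] turn [-0.1 -0.1  0.2]
   or turn [ 1.000e-01 -2.000e-01 -1.798e+02]
```

```bash
python3 -m creep '[[-0.09,[0,1,40],[0,0,0]],[-0.09,[0,1,70],[0,0,0]],[-0.09,[0,1,70],[0,0,0]],[-0.09,[0,1,70],[0,0,0]],[0.6,[0,1,70],[0,0,0]],[0.6,[0,1,70],[0,0,0]],[0.6,[0,1,70],[0,0,0]],[0.6,[0,1,70],[0,0,0]]]'
python3 -m creep '[[0.6,[0,0,-30],[0,0,0]],[0.6,[0,0,-90],[0,0,0]],[0.6,[0,0,-150],[0,0,0]],[0.6,[0,0,-170],[0,0,21]],[0.6,[0,0,-170],[0,0,21]],[0.6,[0,0,-170],[0,0,21]],[0.6,[0,0,-170],[0,0,21]],[0.6,[0,0,-170],[0,0,21]]]'
python3 - <<'E'
from h import *
go((.5533,.0806,.11),3.4)
E
```

```text
t: 18.18
position: [0.5656, -0.2214, 0.0212]
tcp_rot: [[0.414, -0.91, 0.002], [-0.91, -0.414, -0.0], [0.001, -0.001, -1.0]]
contact_force: [-1.8, 0.2, 6.2]
opening: 0.0335
grasp_force: 30.0
t: 19.18
position: [0.5646, -0.2212, 0.1896]
tcp_rot: [[0.062, -0.998, -0.001], [-0.998, -0.062, 0.0], [-0.0, 0.001, -1.0]]
contact_force: [0.1, 0.1, 0.2]
opening: 0.0332
grasp_force: 30.0
pos [ 0.5646 -0.2212  0.1896] yaw -176.5 j6 0.11 t 19.2 shift [-301.9   -7.4   79.6] turn [0.1 0.  0.1]
   or turn [-0.000e+00  1.000e-01 -1.799e+02]
```

```bash
python3 -m creep '[[0.6,[-302,-7,0],[0,0,0]],[0.6,[-302,-7,0],[0,0,0]],[0.6,[-302,-7,0],[0,0,0]],[0.6,[-302,-7,0],[0,0,0]],[0.6,[-302,-7,0],[0,0,0]],[0.6,[-302,-7,0],[0,0,0]],[0.6,[-302,-7,60],[0,0,0]],[0.6,[-302,-7,100],[0,0,0]],[0.6,[-302,-7,115],[0,0,0]],[0.6,[-302,-7,115],[0,0,0]],[0.6,[-302,-7,115],[0,0,0]],[0.6,[-302,-7,115],[0,0,0]]]'
python3 - <<'E'
from h import *
go((.5533,.0806,.039),3.4)
E
```

```text
t: 20.68
position: [0.5549, 0.081, 0.0766]
tcp_rot: [[0.06, -0.998, 0.003], [-0.998, -0.06, 0.001], [-0.001, -0.003, -1.0]]
contact_force: [0.9, -0.7, -0.6]
opening: 0.0334
grasp_force: 30.0
pos [0.5549 0.081  0.0766] yaw -176.6 j6 -0.43 t 20.7 shift [ 0.3  1.7 37.6] turn [-0.1  0.1  0. ]
   or turn [-1.0e-01 -2.0e-01 -1.8e+02]
```

```bash
python3 -m creep '[[0.6,[0,1.2,10],[0,0,0]],[0.6,[0,1.2,20],[0,0,0]],[0.6,[0,1.2,24],[0,0,0]],[0.6,[0,1.2,28],[0,0,0]],[0.6,[0,1.2,32],[0,0,0]],[0.6,[0,1.2,36],[0,0,0]],[0.6,[0,1.2,38],[0,0,0]],[0.6,[0,1.2,39],[0,0,0]],[0.6,[0,1.2,39],[0,0,0]]]'
python3 - <<'E'
from h import *
go((.5533,.0806,.039),3.4)
E
```

```text
t: 21.8
position: [0.5595, 0.0818, 0.0422]
tcp_rot: [[0.063, -0.998, 0.013], [-0.998, -0.063, 0.002], [-0.001, -0.013, -1.0]]
contact_force: [2.2, -4.9, 35.3]
opening: 0.0344
grasp_force: 33.7
pos [0.5595 0.0818 0.0422] yaw -176.4 j6 -0.44 t 21.8 shift [0.8 6.3 3.1] turn [-0.7  0.1  0.2]
   or turn [-1.000e-01 -1.200e+00 -1.798e+02]
```

```bash
python3 -m creep '[[0.6,[0,0,-15],[0,0,0]],[0.6,[0,0,-35],[0,0,0]],[0.6,[0,0,-35],[0,0,0]],[0.6,[0,0,-35],[0,0,0]]]'
python3 - <<'E'
from h import *
go((.5533,.0806,.039),3.4)
I,w=snap("wrist");S,s=snap("side");np.savez("i1.npz",K=I[0],R=I[1],t=I[2])
cv2.imwrite("pics/i1.png",np.vstack([cv2.resize(w[100:330,150:490],None,fx=1.7,fy=1.7),cv2.resize(s[130:250,220:380],(578,205*2)) ])[:600])
cv2.imwrite("pics/i1w.png",w);cv2.imwrite("pics/i1s.png",s)
E
```

```text
t: 22.3
position: [0.5521, 0.0805, 0.0703]
tcp_rot: [[0.059, -0.998, -0.001], [-0.998, -0.059, -0.0], [0.0, 0.001, -1.0]]
contact_force: [-0.4, -0.1, -0.4]
opening: 0.0341
grasp_force: 29.4
pos [0.5521 0.0805 0.0703] yaw -176.6 j6 -0.44 t 22.3 shift [-0.1 -1.2 31.3] turn [ 0.1 -0.   0. ]
   or turn [ 0.0e+00  1.0e-01 -1.8e+02]
```

View pics/i1.png

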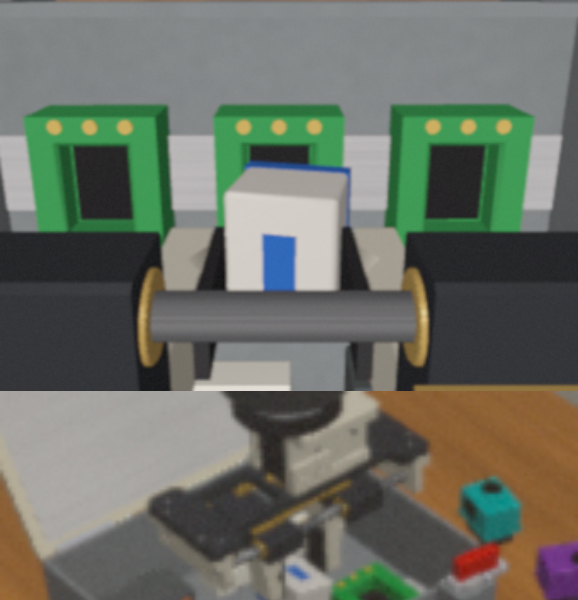

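```bash
python3 - <<'E'
from h import *
d=np.load("i1.npz");I=(d['K'],d['R'],d['t']);w=cv2.imread("pics/i1w.png")
o=bot.get_obs();print(o['position'],o['ft_torque'],o['contact_force'])
G=[b for b in blobs(w,(15,90,120),(32,255,255),3) if b[0][1]<200];print([(b[0],b[1]) for b in G])
off=np.array([-.0016,.0267,0])
for b in sorted(G,key=lambda b:b[0][0]): print(b[0],(at_z(I,b[0],.031)+off).round(4))
lab=[b for b in blobs(w,(104,150,100),(120,255,255),20)];print([(b[0],b[1]) for b in lab])
for x,y in[(280,236),(225,190),(342,200),(228,290),(339,290),(264,235),(297,237)]: print((x,y),at_z(I,(150+x/1.7,100+y/1.7),.094).round(4))
E
```

```text
[0.55200196 0.0803378  0.07006993] [ 0.07327991 -0.06077312  0.00234078] [ 0.14113527  0.90584758 -0.88178608]
[(array([16.2,  4.2]), np.int32(17)), (array([21.2,  2.8]), np.int32(16)), (array([178.,   1.]), np.int32(3)), (array([202.1,   0.9]), np.int32(8)), (array([267.2,   1.8]), np.int32(5)), (array([336.5,   1.5]), np.int32(4)), (array([355. ,   0.7]), np.int32(3)), (array([370.6,   0.6]), np.int32(5)), (array([530.8,   2.8]), np.int32(9)), (array([541.,   1.]), np.int32(6)), (array([548.2,   0.6]), np.int32(5)), (array([5.703e+02, 3.000e-01]), np.int32(3)), (array([585.7,   1.7]), np.int32(3)), (array([0., 4.]), np.int32(3)), (array([27.3,  3.3]), np.int32(6)), (array([338.8,   4. ]), np.int32(5)), (array([349. ,   2.8]), np.int32(5)), (array([556.7,   3.3]), np.int32(3)), (array([589.,   2.]), np.int32(3)), (array([593.9,   6.4]), np.int32(10)), (array([45. ,  5.8]), np.int32(5)), (array([61.7,  5. ]), np.int32(3)), (array([81.2,  5.6]), np.int32(5)), (array([100.2,   6. ]), np.int32(4)), (array([138.2,   6.5]), np.int32(6)), (array([146.3,   5. ]), np.int32(3)), (array([202.6
[... 23261 characters left out ...]
.027  0.031 ]
[626.7 196. ] [0.3393 0.0827 0.031 ]
[627.3 183. ] [0.3418 0.0737 0.031 ]
[628.2 191.5] [0.3393 0.0795 0.031 ]
[628.3  99. ] [0.359  0.0199 0.031 ]
[629.3 178. ] [0.3416 0.0702 0.031 ]
[630.3 158.7] [0.3453 0.0572 0.031 ]
[631.7  89.7] [0.3587 0.0143 0.031 ]
[632.  96.] [0.3573 0.018  0.031 ]
[632.  162.4] [0.3433 0.0596 0.031 ]
[637.3 166.7] [0.3388 0.0622 0.031 ]
[(array([322.7, 197.5]), np.int32(146)), (array([313.8, 254.6]), np.int32(544))]
(280, 236) [0.5541 0.0727 0.094 ]
(225, 190) [0.5709 0.0592 0.094 ]
(342, 200) [0.5367 0.0603 0.094 ]
(228, 290) [0.569  0.0916 0.094 ]
(339, 290) [0.535  0.0896 0.094 ]
(264, 235) [0.5589 0.0727 0.094 ]
(297, 237) [0.549  0.0728 0.094 ]
```

```bash
python3 -m creep '[[0.6,[0,0,-60],[0,0,0]],[0.6,[0,0,-120],[0,0,0]],[0.6,[295,17,-120],[0,0,0]],[0.6,[295,17,-120],[0,0,0]],[0.6,[295,17,-120],[0,0,0]],[0.6,[295,17,-120],[0,0,0]],[0.6,[295,17,-120],[0,0,0]],[0.6,[295,17,-120],[0,0,0]],[0.6,[295,17,-60],[0,0,0]],[0.6,[295,17,0],[0,0,0]],[0.6,[295,17,38],[0,0,0]],[0.6,[295,17,42],[0,0,0]],[0.6,[295,17,45],[0,0,0]],[0.6,[295,17,45],[0,0,0]],[0.6,[295,17,45],[0,0,0]]]'
python3 - <<'E'
from h import *
go()
E
```

```text
t: 24.28
position: [0.5543, -0.2149, 0.0276]
tcp_rot: [[0.06, -0.998, 0.003], [-0.998, -0.06, -0.0], [0.0, -0.003, -1.0]]
contact_force: [-0.3, 1.1, -1.4]
opening: 0.0338
grasp_force: 29.4
pos [ 0.5543 -0.2149  0.0276] yaw -176.6 j6 0.10 t 24.3 shift [0. 0. 0.] turn [-0.1 -0.  -0. ]
   or turn [ -0.    0.2 180. ]
```

```bash
python3 -m creep '[[0.6,[0,0,4],[0,0,0]],[0.6,[0,0,5],[0,0,0]],[-0.09,[0,0,5],[0,0,0]],[-0.09,[0,0,5],[0,0,0]],[-0.09,[0,0,5],[0,0,0]],[-0.09,[0,0,-50],[0,0,0]],[-0.09,[0,0,-90],[0,0,0]],[-0.09,[30,0,-150],[0,0,0]],[-0.09,[30,0,-150],[0,0,0]],[-0.09,[30,0,-150],[0,0,0]],[-0.09,[30,0,-150],[0,0,0]],[-0.09,[30,0,-150],[0,0,0]]]'
python3 - <<'E'
from h import *
go()
I,w=snap("wrist","n2");np.savez("n2.npz",K=I[0],R=I[1],t=I[2]);news(I,w)
E
```

```text
t: 25.78
position: [0.5545, -0.2444, 0.1748]
tcp_rot: [[0.06, -0.998, -0.002], [-0.998, -0.06, 0.0], [-0.0, 0.002, -1.0]]
contact_force: [0.2, -0.2, 0.8]
opening: 0.0477
grasp_force: 0.0
pos [ 0.5545 -0.2444  0.1748] yaw -176.6 j6 0.15 t 25.8 shift [0. 0. 0.] turn [ 0.1  0.  -0. ]
   or turn [  0.   -0.2 180. ]
label px [234.6 185. ] 139 pos [ 0.6326 -0.236   0.046 ] long-axis yaw 83.2 sd mm [2.1 5.2]
label px [324. 210.] 119 pos [ 0.5455 -0.2159  0.046 ] long-axis yaw 93.9 sd mm [2.  5.1]
label px [402.4 225.8] 123 pos [ 0.4666 -0.204   0.046 ] long-axis yaw 79.6 sd mm [2.1 5.1]
```

View pics/n2.png

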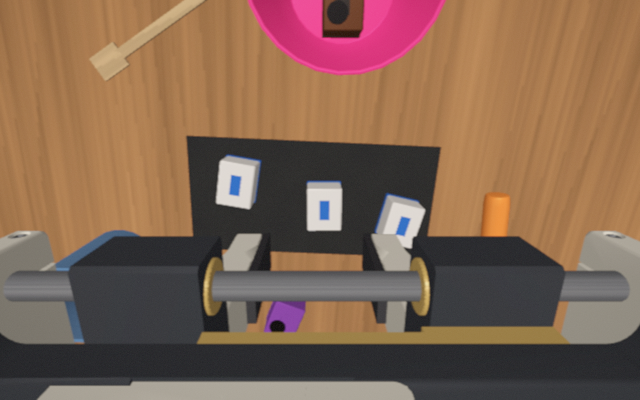

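```bash
python3 - <<'E'
from h import *
go((.5455,-.2159,.017),3.9)
E
```

```text
pos [ 0.5546 -0.2445  0.175 ] yaw -176.6 j6 0.15 t 25.8 shift [-29.    7.1 158. ] turn [ 0.1  0.  -0.5]
   or turn [  0.   -0.2 179.5]
```

```bash
python3 -m creep '[[-0.09,[-29,7,50],[0,0,-0.5]],[-0.09,[-29,7,100],[0,0,-0.5]],[-0.09,[-29,7,130],[0,0,-0.5]],[-0.09,[-29,7,158],[0,0,-0.5]],[-0.09,[-29,7,158],[0,0,-0.5]],[-0.09,[-29,7,158],[0,0,-0.5]],[-0.09,[-29,7,158],[0,0,-0.5]],[0.6,[-29,7,158],[0,0,-0.5]],[0.6,[-29,7,158],[0,0,-0.5]],[0.6,[-29,7,158],[0,0,-0.5]],[0.6,[-29,7,158],[0,0,-0.5]],[0.6,[-29,7,158],[0,0,-0.5]]]'
python3 -m creep '[[0.6,[0,0,-50],[0,0,0.5]],[0.6,[0,0,-110],[0,0,0.5]],[0.6,[0,0,-160],[0,0,0.5]],[0.6,[0,0,-160],[0,0,0.5]],[0.6,[0,0,-160],[0,0,0.5]],[0.6,[0,0,-160],[0,0,0.5]]]'
python3 - <<'E'
from h import *
go((.554,.0802,.10),3.4)
E
```

```text
t: 27.32
position: [0.5466, -0.2165, 0.0186]
tcp_rot: [[0.069, -0.998, 0.001], [-0.998, -0.069, -0.0], [0.0, -0.001, -1.0]]
contact_force: [-2.0, 0.9, 5.9]
opening: 0.0336
grasp_force: 30.0
t: 28.08
position: [0.5454, -0.2162, 0.1763]
tcp_rot: [[0.059, -0.998, -0.003], [-0.998, -0.059, 0.001], [-0.001, 0.003, -1.0]]
contact_force: [-0.6, 0.4, -0.7]
opening: 0.0336
grasp_force: 29.9
pos [ 0.5454 -0.2162  0.1763] yaw -176.6 j6 0.10 t 28.1 shift [-295.3  -26.4   76.5] turn [0.2 0.  0. ]
   or turn [-1.0e-01  3.0e-01 -1.8e+02]
```

```bash
python3 -m creep '[[0.6,[-295,-26.4,0],[0,0,0]],[0.6,[-295,-26.4,0],[0,0,0]],[0.6,[-295,-26.4,0],[0,0,0]],[0.6,[-295,-26.4,0],[0,0,0]],[0.6,[-295,-26.4,0],[0,0,0]],[0.6,[-295,-26.4,0],[0,0,0]],[0.6,[-295,-26.4,60],[0,0,0]],[0.6,[-295,-26.4,100],[0,0,0]],[0.6,[-295,-26.4,115],[0,0,0]],[0.6,[-295,-26.4,115],[0,0,0]],[0.6,[-295,-26.4,115],[0,0,0]],[0.6,[-295,-26.4,115],[0,0,0]]]'
for i in 1 2 3; do python3 -m creep '[[0.6,[0,0,0],[0,0,0]]]' | sed -n '2,3p'; done
python3 - <<'E'
from h import *
go((.554,.0798,.036),3.4)
I,w=snap("wrist","i2");np.savez("i2.npz",K=I[0],R=I[1],t=I[2])
cs=[b[0] for b in blobs(w,(15,90,120),(32,255,255),40) if 160<b[0][1]<215 and 150<b[0][0]<480];print([c.tolist() for c in cs])
if cs:
  print([ (at_z(I,c,.031)+[-.0016,.0267,0]).round(4)[:2].tolist() for c in cs])
E
```

```text
t: 29.58
position: [0.5561, 0.08, 0.0646]
tcp_rot: [[0.06, -0.998, 0.002], [-0.998, -0.06, 0.001], [-0.001, -0.002, -1.0]]
contact_force: [-1.0, -0.4, -1.1]
opening: 0.0336
grasp_force: 29.9
position: [0.5556, 0.0799, 0.0641]
tcp_rot: [[0.06, -0.998, 0.002], [-0.998, -0.06, 0.001], [-0.001, -0.002, -1.0]]
position: [0.5553, 0.0798, 0.0636]
tcp_rot: [[0.06, -0.998, 0.001], [-0.998, -0.06, 0.0], [-0.0, -0.001, -1.0]]
position: [0.5551, 0.0798, 0.0633]
tcp_rot: [[0.06, -0.998, 0.0], [-0.998, -0.06, 0.0], [-0.0, -0.0, -1.0]]
pos [0.5551 0.0798 0.0633] yaw -176.6 j6 -0.43 t 29.9 shift [-0.1  1.2 27.3] turn [-0.  0.  0.]
   or turn [  -0.   -0. -180.]
[[182.0, 177.9], [203.4, 177.9], [224.9, 178.0], [296.8, 177.9], [318.3, 177.7], [339.6, 177.9], [411.6, 177.7], [433.1, 177.6], [454.5, 177.7]]
[[0.6432, 0.0857], [0.6293, 0.0848], [0.6153, 0.084], [0.5685, 0.0811], [0.5545, 0.0802], [0.5406, 0.0795], [0.4938, 0.0765], [0.4798, 0.0756], [0.4659, 0.0748]]
```

```bash
python3 -m creep '[[0.6,[0.1,1,6],[0,0,0]],[0.6,[0.1,1,10],[0,0,0]],[0.6,[0.1,1,13],[0,0,0]],[0.6,[0.1,1,13],[0,0,0]],[0.6,[0.1,1,13],[0,0,0]],[0.6,[0.1,1,13],[0,0,0]]]' | sed -n '2,4p'
python3 -m creep '[[0.6,[0,0,2],[0,0,0]],[0.6,[0,0,4],[0,0,0]],[0.6,[0,0,4],[0,0,0]],[0.6,[0,0,4],[0,0,0]]]'| sed -n '2,6p'
python3 -m creep '[[0.6,[0,0,1],[0,0,0]],[0.6,[0,0,2],[0,0,0]],[0.6,[0,0,2],[0,0,0]]]'| sed -n '2,6p'
```

```text
position: [0.5542, 0.0796, 0.0502]
tcp_rot: [[0.06, -0.998, 0.0], [-0.998, -0.06, 0.0], [-0.0, -0.0, -1.0]]
contact_force: [0.6, -0.4, -1.7]
position: [0.5543, 0.0796, 0.0461]
tcp_rot: [[0.06, -0.998, 0.0], [-0.998, -0.06, 0.0], [-0.0, -0.0, -1.0]]
contact_force: [1.1, 0.2, -1.7]
opening: 0.0337
grasp_force: 29.9
position: [0.5543, 0.0796, 0.0441]
tcp_rot: [[0.06, -0.998, 0.0], [-0.998, -0.06, 0.0], [-0.0, -0.0, -1.0]]
contact_force: [1.6, 0.4, -1.0]
opening: 0.0335
grasp_force: 29.9
```

```bash
python3 -m creep '[[0.6,[0,0,2],[0,0,0]],[0.6,[0,0,4],[0,0,0]],[0.6,[0,0,6],[0,0,0]],[0.6,[0,0,8],[0,0,0]],[0.6,[0,0,8],[0,0,0]],[0.6,[0,0,8],[0,0,0]]]'| sed -n '2,6p'
python3 -m creep '[[0.6,[0,0,1],[0,0,0]],[0.6,[0,0,2],[0,0,0]],[0.6,[0,0,2],[0,0,0]]]'| sed -n '2,6p'
```

```text
position: [0.5543, 0.0796, 0.0359]
tcp_rot: [[0.06, -0.998, 0.0], [-0.998, -0.06, 0.0], [-0.0, -0.0, -1.0]]
contact_force: [3.1, 0.4, -2.2]
opening: 0.0332
grasp_force: 29.9
position: [0.5543, 0.0796, 0.0356]
tcp_rot: [[0.06, -0.998, 0.001], [-0.998, -0.06, -0.0], [0.0, -0.001, -1.0]]
contact_force: [-4.0, -0.3, 13.7]
opening: 0.0335
grasp_force: 30.0
```

```bash
python3 -m creep '[[0,[0,0,-1.5],[0,0,0]],[0,[0,0,-1.5],[0,0,0]],[-0.05,[0,0,-1.5],[0,0,0]],[-0.05,[0,0,-40],[0,0,0]],[-0.05,[0,0,-90],[0,0,0]],[-0.05,[0,0,-135],[0,0,0]],[-0.05,[320,-30,-145],[0,0,5]],[-0.05,[320,-30,-145],[0,0,5]],[-0.05,[320,-30,-145],[0,0,5]],[-0.05,[320,-30,-145],[0,0,5]],[-0.05,[320,-30,-145],[0,0,5]],[-0.05,[320,-30,-145],[0,0,5]],[-0.05,[320,-30,-145],[0,0,10]],[-0.05,[320,-30,-145],[0,0,10]],[-0.05,[320,-30,-145],[0,0,10]],[-0.05,[320,-30,-145],[0,0,10]],[-0.05,[320,-30,-145],[0,0,10]]]'
python3 - <<'E'
from h import *
I,w=snap("wrist","n3");L=news(I,w)
b=max(L,key=lambda q:q[2][0]);c=b[2];go((c[0],c[1],.018),b[3]-90)
E
```

```text
t: 34.88
position: [0.6032, -0.2377, 0.1792]
tcp_rot: [[-0.114, -0.994, 0.0], [-0.994, 0.114, 0.0], [-0.0, -0.0, -1.0]]
contact_force: [0.2, -1.0, -0.4]
opening: 0.046
grasp_force: 0.0
label px [286.9 185.4] 128 pos [ 0.6327 -0.2356  0.046 ] long-axis yaw 82.9 sd mm [2.  5.3]
label px [458.9 198. ] 128 pos [ 0.4665 -0.2039  0.046 ] long-axis yaw 78.9 sd mm [2.1 5.1]
pos [ 0.6032 -0.2378  0.1792] yaw 173.5 j6 -0.04 t 34.9 shift [ -5.5 -29.1 161.2] turn [-0.   0.   0.6]
   or turn [  -0.    -0.  -179.4]
```

```bash
python3 -m creep '[[-0.05,[-5.5,-29,50],[0,0,0.2]],[-0.05,[-5.5,-29,90],[0,0,0.2]],[-0.05,[-5.5,-29,100],[0,0,0.2]],[-0.05,[-5.5,-29,100],[0,0,0.2]],[-0.05,[-5.5,-29,130],[0,0,0.2]],[-0.05,[-5.5,-29,161],[0,0,0.2]],[-0.05,[-5.5,-29,161],[0,0,0.2]],[-0.05,[-5.5,-29,161],[0,0,0.2]],[-0.05,[-5.5,-29,161],[0,0,0.2]],[0.6,[-5.5,-29,161],[0,0,0.2]],[0.6,[-5.5,-29,161],[0,0,0.2]],[0.6,[-5.5,-29,161],[0,0,0.2]],[0.6,[-5.5,-29,161],[0,0,0.2]],[0.6,[-5.5,-29,161],[0,0,0.2]],[0.6,[-5.5,-29,161],[0,0,0.2]]]'
python3 -m creep '[[0.6,[0,0,-50],[0,0,0]],[0.6,[0,0,-110],[0,0,0]],[0.6,[0,0,-160],[0,0,-9.9]],[0.6,[0,0,-160],[0,0,-9.9]],[0.6,[0,0,-160],[0,0,-9.9]],[0.6,[0,0,-160],[0,0,-9.9]],[0.6,[0,0,-160],[0,0,-9.9]]]' | sed -n '2,6p'
python3 - <<'E'
from h import *
go((.6288,.0842,.062),3.4)
E
```

```text
t: 36.8
position: [0.6329, -0.236, 0.0188]
tcp_rot: [[-0.118, -0.993, 0.001], [-0.993, 0.118, -0.0], [0.0, -0.001, -1.0]]
contact_force: [-2.2, -0.1, 5.7]
opening: 0.0335
grasp_force: 30.0
position: [0.632, -0.2359, 0.1765]
tcp_rot: [[0.054, -0.999, -0.002], [-0.999, -0.054, 0.0], [-0.0, 0.002, -1.0]]
contact_force: [-0.0, -0.3, -1.0]
opening: 0.0332
grasp_force: 30.0
pos [ 0.632  -0.2359  0.1765] yaw -176.9 j6 0.12 t 37.7 shift [-319.7  -14.4  114.6] turn [ 0.1  0.  -0.3]
   or turn [  0.   -0.2 179.7]
```

```bash
python3 -m creep '[[0.6,[-320,-14.7,0],[0,0,-0.3]],[0.6,[-320,-14.7,0],[0,0,-0.3]],[0.6,[-320,-14.7,0],[0,0,-0.3]],[0.6,[-320,-14.7,0],[0,0,-0.3]],[0.6,[-320,-14.7,0],[0,0,-0.3]],[0.6,[-320,-14.7,0],[0,0,-0.3]],[0.6,[-320,-14.7,0],[0,0,-0.3]],[0.6,[-320,-14.7,60],[0,0,-0.3]],[0.6,[-320,-14.7,100],[0,0,-0.3]],[0.6,[-320,-14.7,112],[0,0,-0.3]],[0.6,[-320,-14.7,112],[0,0,-0.3]],[0.6,[-320,-14.7,112],[0,0,-0.3]],[0.6,[-320,-14.7,112],[0,0,-0.3]],[0.6,[-320,-14.7,112],[0,0,-0.3]],[0.6,[-320,-14.7,112],[0,0,-0.3]],[0.6,[-320,-14.7,112],[0,0,-0.3]],[0.6,[-320,-14.7,112],[0,0,-0.3]]]' | sed -n '2,4p'
python3 - <<'E'
from h import *
go((.6291,.0844,.050),3.4)
I,w=snap("wrist","i3")
cs=[b[0] for b in blobs(w,(15,90,120),(32,255,255),40) if 160<b[0][1]<215 and 80<b[0][0]<480]
print([ (at_z(I,c,.031)+[-.0016,.0267,0]).round(4)[:2].tolist() for c in cs])
E
```

```text
position: [0.6298, 0.0844, 0.0661]
tcp_rot: [[0.06, -0.998, -0.0], [-0.998, -0.06, -0.0], [0.0, 0.0, -1.0]]
contact_force: [0.2, -0.2, -1.2]
pos [0.6298 0.0844 0.0661] yaw -176.6 j6 -0.38 t 39.8 shift [-0.   0.7 16.1] turn [ 0. -0.  0.]
   or turn [   0.    0. -180.]
[[0.7538, 0.0841], [0.6435, 0.0856], [0.6294, 0.0847], [0.6154, 0.0839], [0.5686, 0.0811], [0.5547, 0.0802], [0.5407, 0.0793], [0.7539, 0.1051]]
```

```bash
python3 -m creep '[[0.6,[0,0.7,8],[0,0,0]],[0.6,[0,0.7,14],[0,0,0]],[0.6,[0,0.7,17],[0,0,0]],[0.6,[0,0.7,19],[0,0,0]],[0.6,[0,0.7,21],[0,0,0]],[0.6,[0,0.7,22],[0,0,0]],[0.6,[0,0.7,22],[0,0,0]],[0.6,[0,0.7,22],[0,0,0]]]' | sed -n '2,6p'
```

```text
position: [0.6292, 0.0844, 0.0442]
tcp_rot: [[0.06, -0.998, 0.0], [-0.998, -0.06, 0.0], [-0.0, -0.0, -1.0]]
contact_force: [0.5, -0.2, -1.2]
opening: 0.0335
grasp_force: 30.0
```

Inside the mouth; press home, release, lift and go look at the third.

```bash
python3 -m creep '[[0.6,[0,0,2],[0,0,0]],[0.6,[0,0,4],[0,0,0]],[0.6,[0,0,6],[0,0,0]],[0.6,[0,0,8],[0,0,0]],[0.6,[0,0,9],[0,0,0]],[0.6,[0,0,9.5],[0,0,0]],[0.6,[0,0,9.5],[0,0,0]],[0.6,[0,0,9.5],[0,0,0]]]'| sed -n '2,6p'
python3 -m creep '[[0,[0,0,7.5],[0,0,0]],[0,[0,0,7.5],[0,0,0]],[-0.05,[0,0,7.5],[0,0,0]],[-0.05,[0,0,-30],[0,0,0]],[-0.05,[0,0,-80],[0,0,0]],[-0.05,[0,0,-135],[0,0,0]],[-0.05,[320,130,-135],[0,0,5]],[-0.05,[320,130,-135],[0,0,5]],[-0.05,[320,130,-135],[0,0,5]],[-0.05,[320,130,-135],[0,0,5]],[-0.05,[320,130,-135],[0,0,5]],[-0.05,[320,130,-135],[0,0,5]],[-0.05,[320,130,-135],[0,0,13.5]],[-0.05,[320,130,-135],[0,0,13.5]],[-0.05,[320,130,-135],[0,0,13.5]],[-0.05,[320,130,-135],[0,0,13.5]],[-0.05,[320,130,-135],[0,0,13.5]],[-0.05,[320,130,-135],[0,0,13.5]]]'
python3 - <<'E'
from h import *
I,w=snap("wrist","n4");L=news(I,w)
b=min(L,key=lambda q:q[2][0]);c=b[2];go((c[0],c[1],.018),b[3]-90)
E
```

```text
position: [0.6292, 0.0843, 0.0358]
tcp_rot: [[0.06, -0.998, 0.0], [-0.998, -0.06, -0.0], [0.0, -0.0, -1.0]]
contact_force: [-4.3, -0.2, 9.8]
opening: 0.0335
grasp_force: 30.0
t: 44.1
position: [0.5186, -0.2426, 0.1695]
tcp_rot: [[-0.174, -0.985, -0.0], [-0.985, 0.174, -0.0], [0.0, 0.0, -1.0]]
contact_force: [0.2, -1.1, 0.7]
opening: 0.0462
grasp_force: 0.0
label px [377.  211.7] 130 pos [ 0.4665 -0.2039  0.046 ] long-axis yaw 80.7 sd mm [2.1 5.3]
pos [ 0.5185 -0.2427  0.1696] yaw 170.0 j6 -0.08 t 44.1 shift [-29.1  58.  151.6] turn [-0.   0.  -0.8]
   or turn [  0.    0.  179.2]
```

```bash
python3 -m creep '[[-0.05,[-29,58,0],[0,0,0]],[-0.05,[-29,58,50],[0,0,0]],[-0.05,[-29,58,90],[0,0,0]],[-0.05,[-29,58,90],[0,0,0]],[-0.05,[-29,58,90],[0,0,0]],[-0.05,[-29,58,125],[0,0,0]],[-0.05,[-29,58,151],[0,0,0]],[-0.05,[-29,58,151],[0,0,0]],[-0.05,[-29,58,151],[0,0,0]],[-0.05,[-29,58,151],[0,0,0]],[0.6,[-29,58,151],[0,0,0]],[0.6,[-29,58,151],[0,0,0]],[0.6,[-29,58,151],[0,0,0]],[0.6,[-29,58,151],[0,0,0]],[0.6,[-29,58,151],[0,0,0]],[0.6,[-29,58,151],[0,0,0]]]'
python3 -m creep '[[0.6,[0,0,-50],[0,0,0]],[0.6,[0,0,-110],[0,0,0]],[0.6,[0,0,-160],[0,0,-10]],[0.6,[0,0,-160],[0,0,-13.4]],[0.6,[0,0,-160],[0,0,-13.4]],[0.6,[0,0,-160],[0,0,-13.4]],[0.6,[0,0,-160],[0,0,-13.4]],[0.6,[0,0,-160],[0,0,-13.4]]]' | sed -n '2,6p'
python3 - <<'E'
from h import *
go((.4794,.0755,.065),3.4)
E
```

```text
t: 46.15
position: [0.4667, -0.2042, 0.0191]
tcp_rot: [[-0.175, -0.985, 0.0], [-0.985, 0.175, -0.0], [0.0, -0.0, -1.0]]
contact_force: [-1.0, 0.9, 7.0]
opening: 0.0336
grasp_force: 30.0
position: [0.4662, -0.2041, 0.178]
tcp_rot: [[0.057, -0.998, -0.001], [-0.998, -0.057, 0.0], [-0.0, 0.001, -1.0]]
contact_force: [-0.2, -0.6, -0.4]
opening: 0.0337
grasp_force: 30.0
pos [ 0.4662 -0.2041  0.178 ] yaw -176.7 j6 0.08 t 47.1 shift [-278.4  -29.3  113. ] turn [ 0.1  0.  -0.1]
   or turn [ 0.000e+00 -1.000e-01  1.799e+02]
```

```bash
python3 -m creep '[[0.6,[-278.5,-29.3,0],[0,0,-0.1]],[0.6,[-278.5,-29.3,0],[0,0,-0.1]],[0.6,[-278.5,-29.3,0],[0,0,-0.1]],[0.6,[-278.5,-29.3,0],[0,0,-0.1]],[0.6,[-278.5,-29.3,0],[0,0,-0.1]],[0.6,[-278.5,-29.3,0],[0,0,-0.1]],[0.6,[-278.5,-29.3,60],[0,0,-0.1]],[0.6,[-278.5,-29.3,100],[0,0,-0.1]],[0.6,[-278.5,-29.3,113],[0,0,-0.1]],[0.6,[-278.5,-29.3,113],[0,0,-0.1]],[0.6,[-278.5,-29.3,113],[0,0,-0.1]],[0.6,[-278.5,-29.3,113],[0,0,-0.1]],[0.6,[-278.5,-29.3,113],[0,0,-0.1]],[0.6,[-278.5,-29.3,113],[0,0,-0.1]],[0.6,[-278.5,-29.3,113],[0,0,-0.1]],[0.6,[-278.5,-29.3,113],[0,0,-0.1]]]' | sed -n '2,4p'
python3 - <<'E'
from h import *
go((.4794,.0755,.044),3.4)
I,w=snap("wrist","i4")
cs=[b[0] for b in blobs(w,(15,90,120),(32,255,255),40) if 160<b[0][1]<215 and 150<b[0][0]<480]
print([ (at_z(I,c,.031)+[-.0016,.0267,0]).round(4)[:2].tolist() for c in cs])
E
```

```text
position: [0.4795, 0.0756, 0.0656]
tcp_rot: [[0.06, -0.998, -0.0], [-0.998, -0.06, -0.0], [0.0, 0.0, -1.0]]
contact_force: [0.4, 0.7, -0.6]
pos [0.4795 0.0756 0.0656] yaw -176.6 j6 -0.50 t 49.1 shift [ 0.1  0.2 21.6] turn [ 0. -0.  0.]
   or turn [   0.    0. -180.]
[[0.5684, 0.0811], [0.5544, 0.0803], [0.5404, 0.0795], [0.4936, 0.0766], [0.4797, 0.0758], [0.4658, 0.0749]]
```

```bash
python3 -m creep '[[0.6,[0,0,8],[0,0,0]],[0.6,[0,0,14],[0,0,0]],[0.6,[0,0,17],[0,0,0]],[0.6,[0,0,19],[0,0,0]],[0.6,[0,0,21],[0,0,0]],[0.6,[0,0,22],[0,0,0]],[0.6,[0,0,22],[0,0,0]],[0.6,[0,0,22],[0,0,0]]]' | sed -n '2,6p'
python3 -m creep '[[0.6,[0,0,1],[0,0,0]],[0.6,[0,0,2],[0,0,0]],[0.6,[0,0,2],[0,0,0]]]' | sed -n '2,6p'
```

```text
position: [0.4796, 0.0756, 0.0437]
tcp_rot: [[0.06, -0.998, 0.0], [-0.998, -0.06, 0.0], [-0.0, -0.0, -1.0]]
contact_force: [0.3, 0.3, -1.8]
opening: 0.0335
grasp_force: 30.0
position: [0.4795, 0.0755, 0.0414]
tcp_rot: [[0.06, -0.998, -0.0], [-0.998, -0.06, -0.0], [0.0, 0.0, -1.0]]
contact_force: [0.4, -0.3, -1.3]
opening: 0.0335
grasp_force: 30.0
```

```bash
python3 -m creep '[[0.6,[0,0,2],[0,0,0]],[0.6,[0,0,4],[0,0,0]],[0.6,[0,0,6],[0,0,0]],[0.6,[0,0,6.5],[0,0,0]],[0.6,[0,0,6.5],[0,0,0]],[0.6,[0,0,6.5],[0,0,0]]]'| sed -n '2,6p'
python3 -m creep '[[0,[0,0,4.5],[0,0,0]],[0,[0,0,4.5],[0,0,0]],[-0.05,[0,0,4.5],[0,0,0]],[-0.05,[0,0,-30],[0,0,0]],[-0.05,[0,0,-80],[0,0,0]],[-0.05,[0,0,-135],[0,0,0]],[-0.05,[50,-70,-190],[0,0,0]],[-0.05,[50,-70,-190],[0,0,0]],[-0.05,[50,-70,-190],[0,0,0]],[-0.05,[50,-70,-190],[0,0,0]],[-0.05,[50,-70,-190],[0,0,0]]]' | sed -n '2,2p'
python3 - <<'E'
from h import *
I,w=snap("wrist","f1");T,t=snap("top","f1t");S,s=snap("side","f1s")
a=cv2.resize(w[90:290,140:470],(495,300));b=cv2.resize(t[100:270,160:340],(318,300));c=cv2.resize(s[60:240,190:520],(550,300));
o=np.zeros((600,800,3),np.uint8);o[:300,:482]=a[:,:482];o[:300,482:]=b;o[300:,:550]=c;cv2.imwrite("pics/f1m.png",o)
E
```

```text
position: [0.4796, 0.0756, 0.0361]
tcp_rot: [[0.06, -0.998, 0.0], [-0.998, -0.06, -0.0], [0.0, -0.0, -1.0]]
contact_force: [-5.9, -0.1, 14.2]
opening: 0.0336
grasp_force: 30.1
position: [0.5514, 0.0301, 0.2243]
```

View pics/f1m.png

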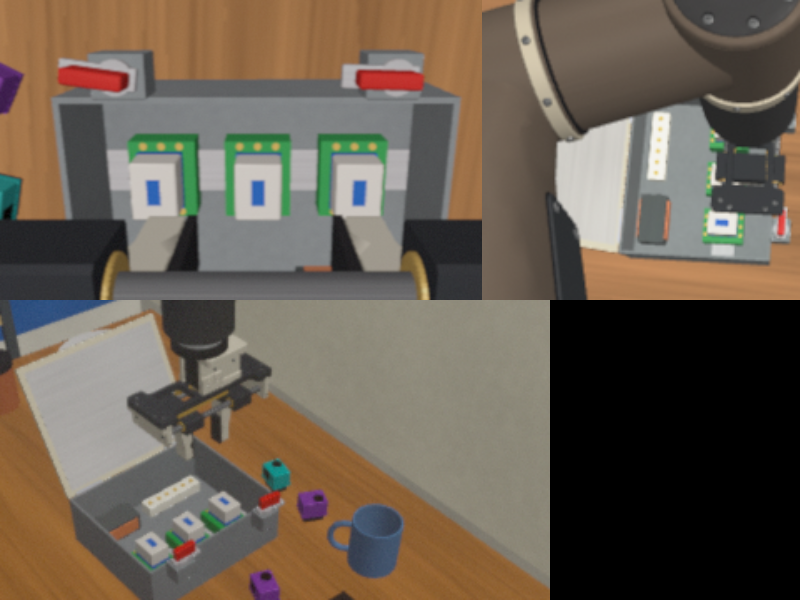

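```bash
python3 - <<'E'
from h import *
T=info("top");S=info("side")
y=np.array([-.0593,.998]);H=np.array([.5457,.2249])
for a,b in[((168,232),(203,100)),((183,117),(285,72))]:
    P=tri([(T,a),(S,b)]);d=-(P[:2]-H)@y;print(P.round(3),"d %.3f z %.3f theta %.2f r %.3f res"%(d,P[2],np.arctan2(P[2]-.09,d),np.hypot(d,P[2]-.09)),proj(T,P)[0]-a,proj(S,P)[0]-b)
def tip(d,z):return np.r_[H-y*d,z]
for d,z in[(-.125,.36),(-.125,.268),(-.06,.27),(0,.275),(.04,.275),(.0835,.267),(.13,.235),(.165,.197),(.19,.15),(.2,.12),(.2,.098)]:
    o=bot.get_obs();print(d,z,tip(d,z).round(3),(o['tcp_rot'].T@(tip(d,z)-o['position'])*1000).round())
go(tip(-.125,.36),3.4)
E
```

```text
[0.412 0.308 0.294] d -0.091 z 0.294 theta 1.99 r 0.223 res [ 1.20128835 -1.57541462] [-1.56636669  0.04287202]
[0.676 0.337 0.266] d -0.104 z 0.266 theta 2.10 r 0.205 res [ 1.52324157 -2.31578985] [-2.14911746  0.526412  ]
-0.125 0.36 [0.538 0.35  0.36 ] [-320.   -6. -135.]
-0.125 0.268 [0.538 0.35  0.268] [-320.   -6.  -43.]
-0.06 0.27 [0.542 0.285 0.27 ] [-255.   -6.  -45.]
0 0.275 [0.546 0.225 0.275] [-195.   -6.  -50.]
0.04 0.275 [0.548 0.185 0.275] [-155.   -6.  -50.]
0.0835 0.267 [0.551 0.142 0.267] [-111.   -5.  -42.]
0.13 0.235 [0.553 0.095 0.235] [-65.  -5. -10.]
0.165 0.197 [0.555 0.06  0.197] [-30.  -5.  28.]
0.19 0.15 [0.557 0.035 0.15 ] [-5. -5. 75.]
0.2 0.12 [0.558 0.025 0.12 ] [  5.  -5. 105.]
0.2 0.098 [0.558 0.025 0.098] [  5.  -5. 127.]
pos [0.5519 0.0302 0.2248] yaw -176.5 j6 -0.35 t 52.9 shift [-319.7   -5.7 -135.3] turn [ 0.  -0.   0.1]
   or turn [   0.     0.  -179.9]
```

```bash
python3 -m creep '[[1,[0,-6,-140],[0,0,0]],[1,[0,-6,-140],[0,0,0]],[1,[0,-6,-140],[0,0,0]],[1,[-335,-6,-140],[0,0,0]],[1,[-335,-6,-140],[0,0,0]],[1,[-335,-6,-140],[0,0,0]],[1,[-335,-6,-140],[0,0,0]],[1,[-335,-6,-140],[0,0,0]],[1,[-335,-6,-140],[0,0,0]],[1,[-335,-6,-140],[0,0,0]],[1,[-335,-6,-140],[0,0,0]]]'
python3 - <<'E'
from h import *
y=np.array([-.0593,.998]);H=np.array([.5457,.2249]);go(np.r_[H+y*.14,.262],3.4)
E
```

```text
t: 54.22
position: [0.5384, 0.3638, 0.365]
tcp_rot: [[0.059, -0.998, -0.0], [-0.998, -0.059, -0.0], [0.0, 0.0, -1.0]]
contact_force: [0.4, -0.2, 0.3]
opening: 0.0004
grasp_force: 0.0
pos [0.5384 0.3638 0.365 ] yaw -176.6 j6 -0.83 t 54.2 shift [ -0.9   1.  103. ] turn [ 0. -0.  0.]
   or turn [   0.    0. -180.]
```

Descend behind the cover and begin pushing (tool +x = toward the free-edge-shut side).

```bash
python3 -m creep '[[1,[0,0,50],[0,0,0]],[1,[0,0,100],[0,0,0]],[1,[0,0,100],[0,0,0]],[1,[15,0,100],[0,0,0]],[1,[30,0,100],[0,0,0]],[1,[45,0,100],[0,0,0]],[1,[60,0,97],[0,0,0]],[1,[60,0,97],[0,0,0]]]'
python3 - <<'E'
from h import *
go()
S,s=snap("side","c1");T,t=snap("top")
o=np.zeros((300,800,3),np.uint8);o[:,:480]=cv2.resize(s[50:260,170:450],(480,300));o[:,480:]=cv2.resize(t[80:270,150:350],(320,300));cv2.imwrite("pics/c1m.png",o)
E
```

```text
t: 55.22
position: [0.5424, 0.3035, 0.2692]
tcp_rot: [[0.058, -0.998, 0.001], [-0.998, -0.058, 0.001], [-0.001, -0.001, -1.0]]
contact_force: [0.6, -0.2, 0.4]
opening: 0.0006
grasp_force: 0.0
pos [0.5424 0.3035 0.2692] yaw -176.7 j6 -0.77 t 55.2 shift [0. 0. 0.] turn [-0.1  0.   0. ]
   or turn [-1.0e-01 -1.0e-01 -1.8e+02]
```

View pics/c1m.png

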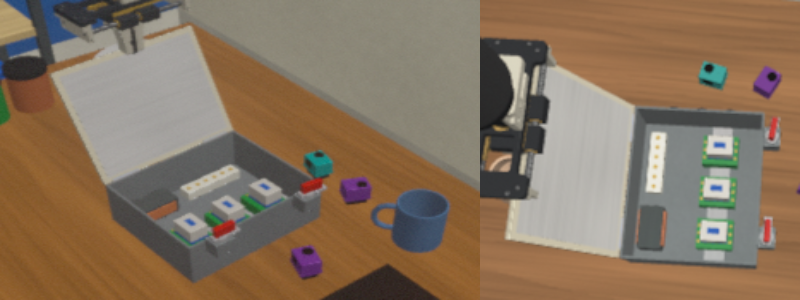

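```bash
python3 -m creep '[[1,[15,0,0],[0,0,0]],[1,[30,0,-2],[0,0,0]],[1,[45,0,-4],[0,0,0]],[1,[60,0,-6],[0,0,0]],[1,[75,0,-6],[0,0,0]],[1,[90,0,-6],[0,0,0]]]'
python3 -m creep '[[1,[15,0,0],[0,0,0]],[1,[30,0,0],[0,0,0]],[1,[45,0,2],[0,0,0]],[1,[60,0,4],[0,0,0]],[1,[72,0,8],[0,0,0]]]'
python3 - <<'E'
from h import *
T,t=snap("top");y=np.array([-.0593,.998]);H=np.array([.5457,.2249]);o=bot.get_obs();p=o['position'];print("d %.4f"%(-(p[:2]-H)@y),p)
S,s=snap("side","c2");o=np.zeros((300,800,3),np.uint8);o[:,:480]=cv2.resize(s[50:260,170:450],(480,300));o[:,480:]=cv2.resize(t[80:270,150:350],(320,300));cv2.imwrite("pics/c2m.png",o)
E
```

```text
t: 56.08
position: [0.5474, 0.2138, 0.2741]
tcp_rot: [[0.059, -0.998, 0.0], [-0.998, -0.059, 0.0], [-0.0, -0.0, -1.0]]
contact_force: [0.2, -0.4, 0.5]
opening: 0.0004
grasp_force: 0.0
t: 56.7
position: [0.5518, 0.142, 0.266]
tcp_rot: [[0.059, -0.998, 0.0], [-0.998, -0.059, 0.0], [-0.0, -0.0, -1.0]]
contact_force: [-0.4, -0.4, 0.4]
opening: 0.0001
grasp_force: 0.0
d 0.0840 [0.55138838 0.14105337 0.2652642 ]
```

View pics/c2m.png

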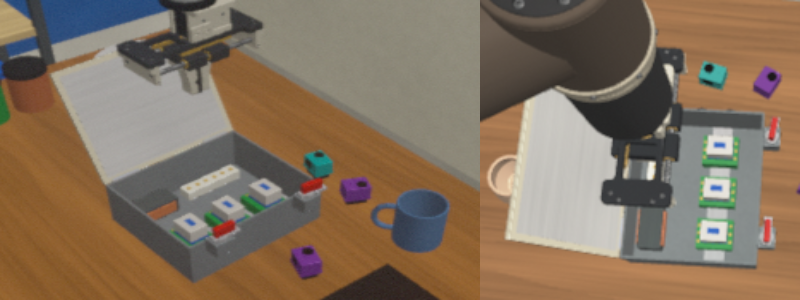

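```bash
python3 - <<'E'
from h import *
T=info("top");S=info("side");y=np.array([-.0593,.998]);H=np.array([.5457,.2249]);x=np.array([.998,.0593])
for I,nm,uvs in((T,"top",[(168,232),(183,117)]),(S,"side",[(203,100),(285,72)])):
  for uv in uvs:
    zs=np.linspace(.2,.32,1200);P=np.array([at_z(I,uv,z) for z in zs]);d=-(P[:,:2]-H)@y
    k=np.argmin(abs(np.hypot(d,zs-.09)-.22));print(nm,uv,P[k].round(3),"d %.3f x %.3f th %.2f"%(d[k],(P[k,:2]-H)@x,np.arctan2(zs[k]-.09,d[k])))
go(np.r_[H+y*.19,.37],3.4)
E
```

```text
top (168, 232) [0.409 0.312 0.288] d -0.095 x -0.131 th 2.02
top (183, 117) [0.662 0.33  0.287] d -0.098 x 0.122 th 2.03
side (203, 100) [0.42  0.319 0.285] d -0.102 x -0.119 th 2.05
side (285, 72) [0.646 0.277 0.305] d -0.046 x 0.103 th 1.78
pos [0.5514 0.1417 0.2655] yaw -176.7 j6 -0.54 t 56.8 shift [-273.3    1.1 -104.6] turn [ 0.  -0.  -0.1]
   or turn [-0.000e+00 -1.000e-01  1.799e+02]
```

```bash
python3 -m creep '[[1,[0,1,-55],[0,0,0]],[1,[0,1,-105],[0,0,0]],[1,[0,1,-105],[0,0,0]],[1,[-273,1,-105],[0,0,0]],[1,[-273,1,-105],[0,0,0]],[1,[-273,1,-105],[0,0,0]],[1,[-273,1,-105],[0,0,0]],[1,[-273,1,-105],[0,0,0]],[1,[-273,1,-105],[0,0,0]],[1,[-273,1,-105],[0,0,0]],[1,[-273,1,-50],[0,0,0]],[1,[-273,1,0],[0,0,0]],[1,[-273,1,27],[0,0,0]],[1,[-273,1,27],[0,0,0]],[1,[-273,1,27],[0,0,0]],[1,[-273,1,27],[0,0,0]]]'
python3 -m creep '[[1,[20,0,0],[0,0,0]],[1,[40,0,0],[0,0,0]],[1,[60,0,0],[0,0,0]],[1,[75,0,0],[0,0,0]],[1,[90,0,-1],[0,0,0]],[1,[100,0,-2],[0,0,0]]]'
```

```text
t: 58.8
position: [0.5352, 0.4157, 0.2413]
tcp_rot: [[0.059, -0.998, 0.002], [-0.998, -0.059, 0.002], [-0.002, -0.002, -1.0]]
contact_force: [-0.1, -0.2, 0.1]
opening: 0.0002
grasp_force: 0.0
t: 59.55
position: [0.5417, 0.317, 0.2432]
tcp_rot: [[0.06, -0.998, 0.004], [-0.998, -0.06, 0.005], [-0.005, -0.004, -1.0]]
contact_force: [0.1, 6.7, 6.5]
opening: 0.0003
grasp_force: 3.5
```

```bash
python3 -m creep '[[1,[15,0,-5],[0,0,0]],[1,[30,0,-10],[0,0,0]],[1,[45,0,-15],[0,0,0]],[1,[60,0,-20],[0,0,0]]]'
python3 - <<'E'
from h import *
o=bot.get_obs();y=np.array([-.0593,.998]);H=np.array([.5457,.2249]);print("d %.4f"%(-(o['position'][:2]-H)@y))
T,t=snap("top");S,s=snap("side","c3")
def cov(I,im):
    m=[b for b in blobs(im,(0,0,150),(40,70,255),1500)];return [(b[0],b[1]) for b in m]
print(cov(T,t),cov(S,s))
o=np.zeros((300,800,3),np.uint8);o[:,:480]=cv2.resize(s[50:260,170:450],(480,300));o[:,480:]=cv2.resize(t[80:270,150:350],(320,300));cv2.imwrite("pics/c3m.png",o)
E
```

```text
t: 60.05
position: [0.5436, 0.255, 0.2608]
tcp_rot: [[0.06, -0.998, -0.001], [-0.998, -0.06, 0.0], [-0.0, 0.001, -1.0]]
contact_force: [0.0, 3.1, -3.3]
opening: 0.0002
grasp_force: 1.9
d -0.0301
[(array([453.6,  23.8]), np.int32(4467)), (array([187. ,  43.6]), np.int32(3913)), (array([326.7,  58.3]), np.int32(5082)), (array([495.6,  75.1]), np.int32(5933)), (array([226.3, 185.1]), np.int32(3392)), (array([626.6, 321.1]), np.int32(1768))] []
```

```bash
python3 -m creep '[[1,[15,0,-6],[0,0,0]],[1,[30,0,-11],[0,0,0]],[1,[45,0,-13],[0,0,0]],[1,[60,0,-14],[0,0,0]],[1,[75,0,-14],[0,0,0]],[1,[90,0,-12],[0,0,0]]]' | sed -n '2,4p'
python3 -m creep '[[1,[12,0,3],[0,0,0]],[1,[24,0,7],[0,0,0]],[1,[36,0,13],[0,0,0]],[1,[48,0,20],[0,0,0]],[1,[60,0,29],[0,0,0]],[1,[70,0,38],[0,0,0]]]'| sed -n '2,4p'
```

```text
position: [0.5494, 0.1648, 0.2731]
tcp_rot: [[0.06, -0.998, 0.0], [-0.998, -0.06, 0.0], [-0.0, -0.0, -1.0]]
contact_force: [-0.1, 4.1, -1.1]
position: [0.5537, 0.0948, 0.2348]
tcp_rot: [[0.06, -0.998, 0.0], [-0.998, -0.06, -0.001], [0.001, -0.0, -1.0]]
contact_force: [-0.4, 0.7, 2.5]
```

```bash
python3 -m creep '[[1,[12,0,12],[0,0,0]],[1,[24,0,25],[0,0,0]],[1,[35,0,38],[0,0,0]],[1,[44,0,53],[0,0,0]],[1,[52,0,68],[0,0,0]],[1,[58,0,83],[0,0,0]],[1,[62,0,98],[0,0,0]],[1,[65,0,113],[0,0,0]],[1,[65,0,125],[0,0,0]],[1,[65,0,132],[0,0,0]],[1,[65,0,132],[0,0,0]]]'| sed -n '2,4p'
python3 -m creep '[[1,[0,0,3],[0,0,0]],[1,[0,0,6],[0,0,0]],[1,[0,0,6],[0,0,0]]]'| sed -n '2,4p'
```

```text
position: [0.557, 0.0313, 0.1024]
tcp_rot: [[0.06, -0.998, -0.001], [-0.998, -0.06, -0.0], [0.0, 0.001, -1.0]]
contact_force: [0.5, -0.2, 0.9]
position: [0.5575, 0.0313, 0.0971]
tcp_rot: [[0.06, -0.998, 0.0], [-0.998, -0.06, 0.0], [-0.0, -0.0, -1.0]]
contact_force: [-0.2, 0.1, 0.0]
```

```bash
python3 -m creep '[[1,[0,0,2],[0,0,0]],[1,[0,0,4],[0,0,0]],[1,[0,0,4],[0,0,0]]]'| sed -n '2,4p'
python3 - <<'E'
from h import *
T,t=snap("top");S,s=snap("side","c4");y=np.array([-.0593,.998]);H=np.array([.5457,.2249])
o=np.zeros((300,800,3),np.uint8);o[:,:480]=cv2.resize(s[50:260,170:450],(480,300));o[:,480:]=cv2.resize(t[80:270,150:350],(320,300));cv2.imwrite("pics/c4m.png",o)
E
```

```text
position: [0.5573, 0.0312, 0.0929]
tcp_rot: [[0.059, -0.998, -0.0], [-0.998, -0.059, 0.0], [-0.0, 0.0, -1.0]]
contact_force: [0.7, -0.5, 0.1]
```

View pics/c4m.png

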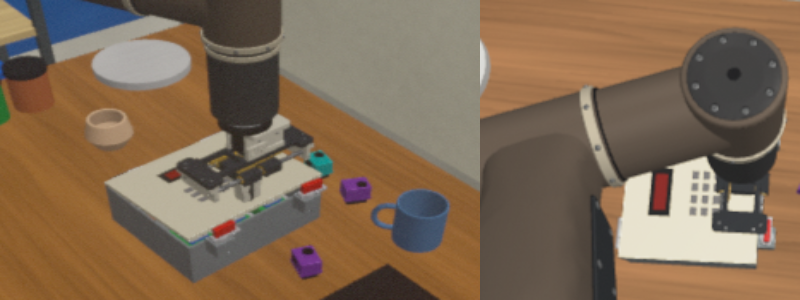

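```bash
cat > cov.py <<'E'
from h import *
X=np.array([.998,.0593]);Y=np.array([-.0593,.998]);H=np.array([.5457,.2249])
def pt(x,d,z):return np.r_[H+X*x-Y*d,z]
def face(ph,h=.008):
    e=lambda r,hh:(r*np.cos(ph)-hh*np.sin(ph),.09+r*np.sin(ph)+hh*np.cos(ph))
    return np.array([pt(x,*e(r,h)) for x,r in((-.13,0),(.13,0),(.13,.22),(-.13,.22))])
E
python3 - <<'E'
from cov import *
S=info("side");s=cv2.imread("pics/c4.png");o=bot.get_obs();p=o['position']
print("d %.4f"%(-(p[:2]-H)@Y),p,"TCP px side",proj(S,p)[0])
c,_=ray(S,(320,200));print("side cam",c.round(2))
for ph in(0,.1,.2,.3):print(ph,proj(S,face(ph)).round(0).tolist())
hsv=cv2.cvtColor(s,cv2.COLOR_BGR2HSV);m=cv2.inRange(hsv,np.array((12,15,150)),np.array((40,90,255)))
roi=np.zeros_like(m);roi[110:230,225:370]=255;m&=roi
best=[]
for ph in np.arange(-.02,.5,.02):
    P=proj(S,face(ph)).astype(np.int32);k=np.zeros_like(m);cv2.fillConvexPoly(k,P,255);best.append((((k>0)&(m>0)).sum()-((k>0)&(m==0)).sum()-((k==0)&(m>0)).sum(),round(ph,2)))
print(sorted(best)[-4:],(m>0).sum())
# lowest cream pixel per column
for u in range(236,360,8):
    v=np.where(m[:,u]>0)[0];print((u,v.min(),v.max()) if len(v) else u,end=" ")
# columns below edge: what colors for u=270
print([tuple(s[v,262]) for v in range(185,222,3)])
E
```

```text
d 0.1940 [0.55722264 0.03121783 0.09290668] TCP px side [314.68118637 193.72674422]
side cam [ 0.02 -0.73  0.97]
0 [[231.0, 177.0], [306.0, 138.0], [358.0, 176.0], [281.0, 222.0]]
0.1 [[231.0, 177.0], [306.0, 138.0], [358.0, 169.0], [279.0, 215.0]]
0.2 [[231.0, 177.0], [306.0, 138.0], [357.0, 162.0], [278.0, 208.0]]
0.3 [[231.0, 176.0], [306.0, 138.0], [356.0, 155.0], [276.0, 200.0]]
[(np.int64(279), np.float64(0.08)), (np.int64(400), np.float64(0.02)), (np.int64(490), np.float64(0.06)), (np.int64(559), np.float64(0.04))] 3666
(236, np.int64(135), np.int64(181)) (244, np.int64(136), np.int64(188)) (252, np.int64(166), np.int64(194)) (260, np.int64(162), np.int64(201)) (268, np.int64(158), np.int64(207)) (276, np.int64(154), np.int64(214)) (284, np.int64(150), np.int64(216)) (292, np.int64(145), np.int64(211)) (300, np.int64(142), np.int64(205)) (308, np.int64(189), np.int64(202)) (316, np.int64(151), np.int64(196)) (324, np.int64(142), np.int64(192)) (332, np.int64(130), np.int64(187)) (340, np.int64(161), np.int64(182)) (348, np.int64(166), np.int64(176)) (356, np.int64(171), np.int64(173)) [(np.uint8(158), np.uint8(178), np.uint8(187)), (np.uint8(157), np.uint8(180), np.uint8(186)), (np.uint8(156), np.uint8(179), np.uint8(187)), (np.uint8(158), np.uint8(179), np.uint8(186)), (np.uint8(158), np.uint8(179), np.uint8(187)), (np.uint8(155), np.uint8(176), np.uint8(186)), (np.uint8(121), np.uint8(140), np.uint8(148)), (np.uint8(116), np.uint8(118), np.uint8(119)), (np.uint8(72), np.uint8(78), np.uint8(79)), (np.uint8(70), np.uint8(73), np.uint8(75)), (np.uint8(73), np.uint8(76), np.uint8(78)), (np.uint8(71), np.uint8(76), np.uint8(79)), (np.uint8(72), np.uint8(75), np.uint8(79))]
```

```bash
python3 -m creep '[[1,[0,0,-40],[0,0,0]],[1,[0,0,-90],[0,0,0]],[1,[0,0,-130],[0,0,0]],[1,[-120,0,-170],[0,0,0]],[1,[-120,0,-170],[0,0,0]],[1,[-120,0,-170],[0,0,0]],[1,[-120,0,-170],[0,0,0]]]'| sed -n '2,4p'
cat >> cov.py <<'E'
def fit(n="side"):
    S,s=snap(n,"cv_"+n);hsv=cv2.cvtColor(s,cv2.COLOR_BGR2HSV)
    m=cv2.inRange(hsv,np.array((12,15,150)),np.array((40,90,255)))
    n_,l,st,c=cv2.connectedComponentsWithStats(m);P0=proj(S,pt(0,.1,.1))[0].astype(int)
    best=[]
    for ph in np.arange(-.04,.6,.01):
        k=np.zeros_like(m)
        F=np.vstack([face(ph),face(ph,0)]);cv2.fillConvexPoly(k,cv2.convexHull(proj(S,F).astype(np.int32)),255)
        w=cv2.dilate(k,np.ones((15,15)))>0
        best.append(((((k>0)!=(m>0))&w).sum(),round(ph,2)))
    print(n,sorted(best)[:4]);return S,s,m
E
python3 - <<'E'
from cov import *
S,s,m=fit("side")
for u in(240,250,260,270,276,280,284,290,300,310,320,330,340,350,356):
    v=np.where(m[110:235,u]>0)[0]+110;print((u,v.min(),v.max()) if len(v) else u,end=" ")
for ph in(0,.05,.1,.15):print("\n",ph,proj(S,face(ph,0)[2:]).round(0).tolist(),end="")
I,w,mw=fit("wrist");go()
E
```

```text
position: [0.5497, 0.1512, 0.2626]
tcp_rot: [[0.061, -0.998, -0.001], [-0.998, -0.061, -0.0], [0.0, 0.001, -1.0]]
contact_force: [0.8, 0.7, -0.4]
side [(np.int64(639), np.float64(0.08)), (np.int64(686), np.float64(0.09)), (np.int64(695), np.float64(0.07)), (np.int64(724), np.float64(0.1))]
(240, np.int64(128), np.int64(184)) (250, np.int64(167), np.int64(192)) (260, np.int64(162), np.int64(201)) (270, np.int64(157), np.int64(209)) (276, np.int64(154), np.int64(214)) (280, np.int64(112), np.int64(218)) (284, np.int64(150), np.int64(216)) (290, np.int64(146), np.int64(212)) (300, np.int64(141), np.int64(205)) (310, np.int64(142), np.int64(200)) (320, np.int64(148), np.int64(194)) (330, np.int64(154), np.int64(188)) (340, np.int64(160), np.int64(182)) (350, np.int64(167), np.int64(175)) (356, np.int64(171), np.int64(173)) 
 0 [[358.0, 178.0], [281.0, 224.0]]
 0.05 [[358.0, 175.0], [280.0, 221.0]]
 0.1 [[358.0, 171.0], [280.0, 217.0]]
 0.15 [[358.0, 168.0], [279.0, 214.0]]wrist [(np.int64(6224), np.float64(0.05)), (np.int64(6242), np.float64(0.04)), (np.int64(6254), np.float64(0.06)), (np.int64(6367), np.float64(0.07))]
pos [0.5498 0.1501 0.2624] yaw -176.6 j6 -0.55 t 64.8 shift [0. 0. 0.] turn [ 0.1 -0.   0. ]
   or turn [ 0.0e+00  1.0e-01 -1.8e+02]
```

```bash
python3 -m creep '[[1,[97,0,40],[0,0,0]],[1,[97,0,80],[0,0,0]],[1,[97,0,120],[0,0,0]],[1,[97,0,138],[0,0,0]],[1,[97,0,138],[0,0,0]],[1,[97,0,138],[0,0,0]]]'| sed -n '2,4p'
for i in 1 2 3 4; do python3 -m creep '[[1,[0,0,4],[0,0,0]],[1,[0,0,7],[0,0,0]],[1,[0,0,7],[0,0,0]]]'| sed -n '2p;4p'; done
```

```text
position: [0.5566, 0.0537, 0.1259]
tcp_rot: [[0.059, -0.998, 0.001], [-0.998, -0.059, 0.0], [-0.0, -0.001, -1.0]]
contact_force: [-0.2, -0.5, 0.3]
position: [0.5559, 0.0542, 0.1181]
contact_force: [0.1, -0.7, 0.8]
position: [0.5557, 0.054, 0.1107]
contact_force: [-0.8, 1.1, 0.3]
position: [0.5558, 0.054, 0.1037]
contact_force: [-1.1, -0.5, -0.1]
position: [0.5558, 0.054, 0.0967]
contact_force: [-0.7, -0.6, -0.6]
```

```bash
python3 - <<'E'
from cov import *
S=info("side");T=info("top")
G=[(.482,-.0128,.1145),(.6535,-.0038,.1145)]
print("grips side",proj(S,G),"top",proj(T,G))
print("rim front corners side", proj(S,[pt(-.13,.22,.09),pt(.13,.22,.09)]), "relay labels",proj(S,[(.4794,.0757,.063),(.5543,.0802,.063),(.6292,.0846,.063)]))
s=cv2.imread("pics/cv_side.png");f=cv2.imread("pics/f1s.png")
for n,i in(("now",s),("open",f)):
    print(n,"red",[b[0] for b in blobs(i,(0,180,120),(6,255,255),20) if b[0][0]>250],"blue",[(b[0],b[1]) for b in blobs(i,(104,120,80),(120,255,255),4) if 250<b[0][0]<350 and 150<b[0][1]<230],
      "green",[(b[0],b[1]) for b in blobs(i,(50,90,50),(80,255,255),6) if 250<b[0][0]<350 and 150<b[0][1]<230])
o=bot.get_obs();print(o['position'],proj(S,o['position']),proj(S,pt(.0,.2175,.124)))
E
```

```text
grips side [[300.45111466 209.84604484]
 [352.15041921 179.54825672]] top [[328.67926979 226.27002782]
 [332.44362257 161.04300226]]
rim front corners side [[280.73458517 223.86388543]
 [357.90116061 177.81794648]] relay labels [[281.00128032 205.24931992]
 [303.25653927 192.4355173 ]
 [324.39901803 180.29400625]]
now red [array([275.1, 169.5]), array([351.8, 179.4]), array([300.2, 209.6])] blue [] green [(array([321.2, 196.2]), np.int32(14)), (array([275.8, 217.1]), np.int32(15))]
open red [array([351.5, 179.1]), array([300.1, 209.6])] blue [(array([324. , 180.1]), np.int32(8)), (array([302.5, 192.5]), np.int32(10)), (array([280.6, 205.5]), np.int32(11))] green [(array([316.6, 192.8]), np.int32(88)), (array([293.3, 203.4]), np.int32(54)), (array([275.1, 216.4]), np.int32(17))]
[0.55579555 0.05403448 0.0967373 ] [[309.04297194 188.16933256]] [[320.35119091 189.53447154]]
```

```bash
python3 - <<'E'
from cov import *
S,s,m=fit("side")
for u in(260,270,276,280,284,290,340,350,356):
    v=np.where(m[110:235,u]>0)[0]+110;print((u,v.min(),v.max()) if len(v) else u,end=" ")
print("green",[(b[0],b[1]) for b in blobs(s,(50,90,50),(80,255,255),6) if 250<b[0][0]<350 and 150<b[0][1]<230])
p=proj(S,bot.get_obs()['position'])[0];u,v=p.astype(int)
print("tip px",p,"column hsv v-12..v+12",[tuple(int(q) for q in s[k,u]) for k in range(v-14,v+15,2)])
c,d=ray(S,(280,218));print("edge ray for corner at d:",[ (z,round(float(-((c+d*(z-c[2])/d[2])[:2]-H)@Y),4),round(float(((c+d*(z-c[2])/d[2])[:2]-H)@X),4)) for z in(.09,.1,.107,.115,.125)])
E
```

```text
side [(np.int64(1609), np.float64(0.59)), (np.int64(1690), np.float64(0.58)), (np.int64(1774), np.float64(0.57)), (np.int64(1846), np.float64(0.56))]
(260, np.int64(162), np.int64(201)) (270, np.int64(178), np.int64(209)) (276, np.int64(175), np.int64(214)) (280, np.int64(152), np.int64(218)) (284, np.int64(150), np.int64(216)) (290, np.int64(146), np.int64(212)) (340, np.int64(160), np.int64(182)) (350, np.int64(167), np.int64(175)) (356, np.int64(171), np.int64(173)) green [(array([321. , 196.2]), np.int32(13)), (array([275.8, 217.1]), np.int32(15))]
tip px [309.0721899  188.09448239] column hsv v-12..v+12 [(104, 114, 120), (109, 121, 126), (72, 82, 88), (116, 130, 136), (126, 139, 144), (116, 130, 135), (154, 176, 182), (156, 178, 184), (157, 178, 186), (155, 176, 184), (156, 178, 186), (157, 177, 185), (159, 180, 186), (137, 157, 164), (137, 140, 144)]
edge ray for corner at d: [(0.09, 0.2027, -0.1193), (0.1, 0.2109, -0.1246), (0.107, 0.2166, -0.1283), (0.115, 0.2232, -0.1325), (0.125, 0.2314, -0.1378)]
```

```bash
for i in 1 2 3; do python3 -m creep '[[1,[0,0,3],[0,0,0]],[1,[0,0,6],[0,0,0]],[1,[0,0,6],[0,0,0]]]'| sed -n '2p;4p'; done
python3 - <<'E'
from cov import *
S,s,m=fit("side")
for u in(270,276,280,284,290,350,356):
    v=np.where(m[110:235,u]>0)[0]+110;print((u,v.max()) if len(v) else u,end=" ")
E
```

```text
position: [0.5559, 0.0541, 0.0908]
contact_force: [1.0, 0.5, 0.4]
position: [0.5559, 0.0541, 0.0847]
contact_force: [0.6, -0.1, -0.5]
position: [0.5558, 0.0542, 0.0787]
contact_force: [-0.6, -0.6, 0.5]
side [(np.int64(1399), np.float64(0.59)), (np.int64(1474), np.float64(0.58)), (np.int64(1559), np.float64(0.57)), (np.int64(1607), np.float64(0.56))]
(270, np.int64(212)) (276, np.int64(218)) (280, np.int64(222)) (284, np.int64(220)) (290, np.int64(216)) (350, np.int64(175)) 356
```

```bash
for i in 1 2; do python3 -m creep '[[1,[0,0,2],[0,0,0]],[1,[0,0,4],[0,0,0]],[1,[0,0,4],[0,0,0]]]'| sed -n '2p;4p'; done
python3 - <<'E'
from cov import *
S,s,m=fit("side")
for u in(270,276,280,284,290,350,356):
    v=np.where(m[110:235,u]>0)[0]+110;print((u,v.max()) if len(v) else u,end=" ")
E
```

```text
position: [0.5561, 0.0542, 0.0776]
contact_force: [-9.2, -0.1, 24.3]
position: [0.5563, 0.0542, 0.0773]
contact_force: [-24.1, 2.4, 56.6]
side [(np.int64(1404), np.float64(0.59)), (np.int64(1473), np.float64(0.58)), (np.int64(1558), np.float64(0.57)), (np.int64(1599), np.float64(0.56))]
(270, np.int64(213)) (276, np.int64(218)) (280, np.int64(222)) (284, np.int64(220)) (290, np.int64(216)) (350, np.int64(176)) 356
```

```bash
python3 -m creep '[[1,[0,0,-20],[0,0,0]],[1,[0,0,-70],[0,0,0]],[1,[0,0,-100],[0,0,0]],[1,[0,0,-100],[0,0,0]]]'| sed -n '2,4p'
python3 - <<'E'
from cov import *
S,s,m=fit("side")
print([(u,(np.where(m[110:235,u]>0)[0]+110).max()) for u in(276,280,284)], "pred bottom corner phi0",proj(S,face(0,0)[2:]).round(1).tolist())
d=np.load("w2.npz");A=(d['K'],d['R'],d['t'])
for b in blobs(cv2.imread("pics/w2.png"),(0,180,100),(6,255,255),200):
    P=np.array([at_z(A,q,.1245)[:2] for q in np.argwhere(b[2])[:,::-1]]);w,V=np.linalg.eigh(np.cov(P.T));print(b[0],P.mean(0).round(4),"yaw",np.degrees(np.arctan2(V[1,1],V[0,1])).round(1))
print("reds now side",[b[0] for b in blobs(s,(0,180,120),(6,255,255),20) if b[0][0]>290])
go((.4825,-.0135,.16),-266.6)
E
```

```text
position: [0.5575, 0.0547, 0.1738]
tcp_rot: [[0.06, -0.998, 0.005], [-0.998, -0.06, 0.002], [-0.002, -0.005, -1.0]]
contact_force: [-0.5, -1.2, -1.3]
side [(np.int64(1169), np.float64(0.02)), (np.int64(1194), np.float64(0.0)), (np.int64(1197), np.float64(0.03)), (np.int64(1197), np.float64(0.04))]
[(276, np.int64(218)), (280, np.int64(223)), (284, np.int64(220))] pred bottom corner phi0 [[357.9, 177.8], [280.7, 223.9]]
[195.5 134.5] [ 0.6505 -0.0049] yaw 178.1
[396.9 139.7] [ 0.4848 -0.0139] yaw -178.6
reds now side [array([351.9, 179.3]), array([300.1, 209.7])]
pos [0.5564 0.0545 0.172 ] yaw -176.6 j6 -0.39 t 69.7 shift [63.5 77.9 11.8] turn [ -0.2  -0.  -90. ]
   or turn [-0.   0.2 90. ]
```

```bash
python3 -m creep '[[0.3,[0,0,0],[0,0,10]],[0.3,[64,78.5,0],[0,0,20]],[0.3,[64,78.5,0],[0,0,30]],[0.3,[64,78.5,0],[0,0,40]],[0.3,[64,78.5,0],[0,0,50]],[0.3,[64,78.5,0],[0,0,60]],[0.3,[64,78.5,0],[0,0,70]],[0.3,[64,78.5,0],[0,0,80]],[0.3,[64,78.5,5],[0,0,91]],[0.3,[64,78.5,12],[0,0,91]],[0.3,[64,78.5,12],[0,0,91]],[0.3,[64,78.5,12],[0,0,91]],[0.3,[64,78.5,12],[0,0,91]],[0.3,[64,78.5,12],[0,0,91]]]'
python3 - <<'E'
from cov import *
I,w=snap("wrist","g1")
print([(b[0],b[1],at_z(I,b[0],.12).round(4)) for b in blobs(w,(0,180,90),(6,255,255),60)])
go((.482,-.0132,.09),92.4)
E
```

```text
t: 71.42
position: [0.4816, -0.0144, 0.1592]
tcp_rot: [[-0.999, -0.043, 0.0], [-0.043, 0.999, 0.0], [-0.0, 0.0, -1.0]]
contact_force: [0.9, -1.0, 0.6]
opening: 0.0309
grasp_force: 0.0
[(array([317.5, 211.8]), np.int32(632), array([ 0.4817, -0.0132,  0.12  ])), (array([538.2, 251. ]), np.int32(885), array([0.5046, 0.1469, 0.12  ]))]
pos [ 0.4815 -0.0144  0.1592] yaw 92.4 j6 -1.91 t 71.5 shift [-0.5  1.2 69.2] turn [0. 0. 0.]
   or turn [  -0.    0. -180.]
```

```bash
python3 -m creep '[[0.3,[0,1,20],[0,0,0]],[0.3,[0,1,45],[0,0,0]],[0.3,[0,1,60],[0,0,0]],[0.3,[0,1,69],[0,0,0]],[0.3,[0,1,69],[0,0,0]],[0.3,[0,1,69],[0,0,0]]]' | sed -n '2p;4p'
python3 -m creep '[[1,[0,0,0],[0,0,0]],[1,[0,0,0],[0,0,0]],[1,[0,0,0],[0,0,0]],[1,[0,0,0],[0,0,0]],[1,[0,0,0],[0,0,0]]]'
```

```text
position: [0.4819, -0.0133, 0.0907]
contact_force: [-0.0, 0.2, 0.5]
t: 72.85
position: [0.4815, -0.0134, 0.0903]
tcp_rot: [[-0.999, -0.042, 0.0], [-0.042, 0.999, 0.0], [-0.0, 0.0, -1.0]]
contact_force: [-2.0, 1.4, 5.1]
opening: 0.0096
grasp_force: 30.0
```

```bash
python3 -m creep '[[1,[0.1,1.4,0],[0,0,-10]],[1,[0.5,2.7,0],[0,0,-20]],[1,[1.1,4,0],[0,0,-30]],[1,[1.9,5.1,0],[0,0,-40]],[1,[2.9,6.1,0],[0,0,-50]],[1,[4,6.9,0],[0,0,-60]],[1,[5.3,7.5,0],[0,0,-70]],[1,[6.6,7.9,0],[0,0,-80]],[1,[8,8,0],[0,0,-90]],[1,[8,8,0],[0,0,-90]],[1,[8,8,0],[0,0,-90]]]'
```

```text
t: 74.22
position: [0.474, -0.0064, 0.0903]
tcp_rot: [[0.043, -0.999, 0.001], [-0.999, -0.043, -0.001], [0.001, -0.001, -1.0]]
contact_force: [3.4, -3.7, 0.1]
opening: 0.0094
grasp_force: 30.0
```

```bash
python3 -m creep '[[0.3,[0,0,0],[0,0,0]],[0.3,[0,0,0],[0,0,0]],[0.3,[0,0,0],[0,0,0]],[0.3,[0,0,-35],[0,0,0]],[0.3,[0,0,-70],[0,0,0]],[0.3,[0,0,-70],[0,0,10]],[0.3,[-10,-178,-70],[0,0,20]],[0.3,[-10,-178,-70],[0,0,30]],[0.3,[-10,-178,-70],[0,0,40]],[0.3,[-10,-178,-70],[0,0,50]],[0.3,[-10,-178,-70],[0,0,60]],[0.3,[-10,-178,-70],[0,0,70]],[0.3,[-10,-178,-70],[0,0,80]],[0.3,[-10,-178,-70],[0,0,90]],[0.3,[-10,-178,-70],[0,0,97]],[0.3,[-10,-178,-70],[0,0,97]],[0.3,[-10,-178,-70],[0,0,97]],[0.3,[-10,-178,-70],[0,0,97]],[0.3,[-10,-178,-70],[0,0,97]]]'
python3 - <<'E'
from cov import *
I,w=snap("wrist","g2")
for b in blobs(w,(0,180,90),(6,255,255),60):
    P=np.array([at_z(I,q,.12)[:2] for q in np.argwhere(b[2])[:,::-1]]);W,V=np.linalg.eigh(np.cov(P.T));print(b[0],b[1],at_z(I,b[0],.12).round(4),"yaw",np.degrees(np.arctan2(V[1,1],V[0,1])).round(1))
go((.6535,-.0045,.09),85.5)
S,s=snap("side");print([b[0] for b in blobs(s,(0,180,120),(6,255,255),20) if b[0][0]>260],proj(S,[(.474,-.0064,.1145)]))
E
```

```text
t: 76.6
position: [0.6505, 0.0117, 0.1601]
tcp_rot: [[-0.997, 0.079, -0.0], [0.079, 0.997, 0.0], [0.0, 0.0, -1.0]]
contact_force: [-0.3, -0.9, -0.5]
opening: 0.0305
grasp_force: 0.0
[534.7  27.3] 1709 [0.5449 0.1514 0.12  ] yaw -174.4
[530.2 157.8] 436 [0.6243 0.1569 0.12  ] yaw 74.5
[294.  214.3] 667 [ 0.6516 -0.0035  0.12  ] yaw 174.0
pos [0.6505 0.0117 0.1601] yaw 85.4 j6 -1.97 t 76.7 shift [ -4.3 -15.9  70.1] turn [ 0.   0.  -0.1]
   or turn [  0.   -0.  179.9]
[array([351.7, 179.3]), array([296.3, 209.2])] [[296.27890473 209.79180215]]
```

```bash
python3 -m creep '[[0.3,[-3.2,-15.5,0],[0,0,1.4]],[0.3,[-3.2,-15.5,20],[0,0,1.4]],[0.3,[-3.2,-15.5,45],[0,0,1.4]],[0.3,[-3.2,-15.5,60],[0,0,1.4]],[0.3,[-3.2,-15.5,70],[0,0,1.4]],[0.3,[-3.2,-15.5,70],[0,0,1.4]],[0.3,[-3.2,-15.5,70],[0,0,1.4]]]' | sed -n '2p;4p'
python3 -m creep '[[1,[0,0,0],[0,0,0]],[1,[0,0,0],[0,0,0]],[1,[0,0,0],[0,0,0]],[1,[0,0,0],[0,0,0]],[1,[0,0,0],[0,0,0]]]'
```

```text
position: [0.653, -0.004, 0.0908]
contact_force: [1.4, 0.1, 0.4]
t: 78.2
position: [0.6526, -0.0041, 0.0904]
tcp_rot: [[-0.995, 0.104, 0.0], [0.104, 0.995, -0.0], [-0.0, -0.0, -1.0]]
contact_force: [-0.4, -1.9, 3.6]
opening: 0.01
grasp_force: 29.9
```

```bash
python3 -m creep '[[1,[0.1,1.4,0],[0,0,-10]],[1,[0.5,2.7,0],[0,0,-20]],[1,[1.1,4,0],[0,0,-30]],[1,[1.9,5.1,0],[0,0,-40]],[1,[2.9,6.1,0],[0,0,-50]],[1,[4,6.9,0],[0,0,-60]],[1,[5.3,7.5,0],[0,0,-70]],[1,[6.6,7.9,0],[0,0,-80]],[1,[8,8,0],[0,0,-90]],[1,[9.1,7.9,0],[0,0,-98]],[1,[9.1,7.9,0],[0,0,-98]],[1,[9.1,7.9,0],[0,0,-98]]]'
python3 -m creep '[[0.3,[0,0,0],[0,0,0]],[0.3,[0,0,0],[0,0,0]],[0.3,[0,0,0],[0,0,0]],[0.3,[0,0,-35],[0,0,0]],[0.3,[0,0,-90],[0,0,0]],[0.3,[0,0,-140],[0,0,0]],[0.3,[70,80,-150],[0,0,0]],[0.3,[70,80,-150],[0,0,0]],[0.3,[70,80,-150],[0,0,0]],[0.3,[70,80,-150],[0,0,0]]]' | sed -n '2p;4p'
python3 - <<'E'
from cov import *
S,s,m=fit("side");print("pred",proj(S,[pt(-.085,.234-.008,.1145),pt(.085,.234-.008,.1145)]).round(1).tolist())
print([b[0] for b in blobs(s,(0,180,120),(6,255,255),20) if b[0][0]>260])
I,w=snap("wrist","g3")
for b in blobs(w,(0,180,90),(6,255,255),100):
    P=np.array([at_z(I,q,.12)[:2] for q in np.argwhere(b[2])[:,::-1]]);W,V=np.linalg.eigh(np.cov(P.T));print(b[0],b[1],at_z(I,b[0],.12).round(4),"yaw",np.degrees(np.arctan2(V[1,1],V[0,1])).round(1))
T,t=snap("top");print("brown",[(b[0],b[1]) for b in blobs(t,(3,120,20),(14,255,110),30) if 450<b[0][0]<520],"pink",[(b[0],b[1]) for b in blobs(t,(160,150,100),(176,255,255),300)])
print("t",bot.get_obs()['t'])
E
```

```text
t: 79.7
position: [0.6437, 0.0052, 0.0904]
tcp_rot: [[0.034, -0.999, -0.001], [-0.999, -0.034, 0.0], [-0.0, 0.001, -1.0]]
contact_force: [-2.9, 1.3, 6.3]
opening: 0.0094
grasp_force: 29.9
position: [0.567, -0.068, 0.2403]
contact_force: [0.4, 0.6, -0.2]
side [(np.int64(1193), np.float64(0.02)), (np.int64(1196), np.float64(0.0)), (np.int64(1221), np.float64(0.01)), (np.int64(1239), np.float64(0.03))]
pred [[296.2, 209.6], [347.3, 179.4]]
[array([278.8, 168.6]), array([347.5, 178.6]), array([296.2, 209.1])]
brown [(array([466.4, 226.5]), np.int32(56)), (array([483.3, 225.3]), np.int32(47))] pink [(array([485.1, 224.3]), np.int32(2375))]
t 81.1
```

```bash
python3 -c "
from station import bot
print(bot.close_job())"
```

```text
the job is handed in; nothing more can be done
None
```

I handed the job in at about 81 s (the limit is 210 s): three new relays are home, both scorched ones are in the pink bowl, the cover is shut and both turnbuttons are across its edge. The last camera check matched, except that the seated relays were last seen just before the cover shut. No verdict came back. One press on the shut cover reached about 57 N, through the fingertips rather than the gripper body.

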